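# Load the sample carriers into the tilted feed rail

### The arm

A 7-joint arm with a two-finger parallel gripper is mounted at the origin on the work surface. World frame = base frame: x ahead of the robot, y to its left, z up, the work surface at z = 0. Lengths are in mm, angles in rad, forces in N, time in s.
With the tool pointing down it reaches from about 350 to 900 mm from the base axis. Payload 19.9 kg.
Tool frame: the origin (TCP) lies on the centre line of the jaws, within the pads' length; the fingertips stand 17 mm ahead of it and the grasp point (between the pads) lies 2 mm behind it; z points along the fingers, x is the direction in which the jaws open and shut, and the axes are right-handed (so a half turn about z gives the same grasp; the last joint's range is limited). The gripper opens to 85 mm and grips with 20 to 120 N. Pads are 22 mm wide; open, the fingers measure 114 mm over their backs; the gripper's body (76 mm by 85 mm) begins 54 mm behind the grasp point. The pads swing forward as they close: fully open they stand 13 mm farther back than shut.
Start: joints at [-1.224, 0.417, -0.01, 1.614, 0.005, 1.111, -0.053], TCP at [236.333, 578.576, 248.26] pointing down, gripper open.
Joint ranges: [-2.81, 2.81], [-0.39, 2.02], [-1.27, 1.25], [0.06, 2.57], [-1.19, 4.33], [0.19, 2], [-2.82, 2.82]. Speed limits (rad/s): [1.89, 1.89, 2.39, 2.39, 3.01, 3.01, 3.01].

### API

Orientations are given as [roll, pitch, yaw] about the fixed x, y, z axes, in that order (R = Rz(yaw) Ry(pitch) Rx(roll)).
In Python, from bench import manip, cams gives the robot as it stands.
- The arm moves only by the tool send_rows, never from a script. Its argument "plan" is a list of rows, each an object of numbers: "gripper": the finger opening in cm, from 0 to 8.54; "x", "y", "z": the shift along the tool's x, y, z in cm; "ax", "ay", "az": the turn, a rotation vector about the tool's x, y, z in rad. In form: [{"gripper": .., "x": .., "y": .., "z": .., "ax": .., "ay": .., "az": ..}, ...]. A call has 1 to 5 rows; each row shifts and turns the commanded pose from where the row before left it, along the tool's axes as they then stand; what a row does not reach is not made up. A row lasts 1/12 s, in which the tool goes at most 41.7 mm and 7.16 degrees, less where a joint would pass 70% of its speed; a pose out of reach is approached as far as the arm can. A call is refused whole if a number of a shift passes 4.17 or a number of a turn 0.125, either way. A call with a gripper value outside its range is refused whole. The fingers move at their own pace and stop on an object; "grip_force" is the grip in N (left out, the last holds). Time passes only in rows, so rows that do not move let the fingers close. It gives the time, the measured TCP pose, the force and the opening at its end, in the units of the state.
- manip.get_obs(): the state, without advancing time (a new reading comes with each control period).
- cams.snapshot(name): name is "scene" or "top"; returns (picture, depth): 480x640x3 uint8, blue, green, red; 480x640 float32, mm along the optical axis (not along the pixel's ray), 0 where there is no reading.
- cams.calibration(name): a dict with "fov_y" (degrees; the focal length in pixels is half the picture's height over the tangent of half this angle, whatever the lens; pixels are square), "cx", "cy" (the principal point, pixels), "D" ([k1, k2, p1, p2, k3] as OpenCV has them; the pictures are not rectified), "xyz" and "attitude" of the camera in the world. Camera axes: x right, y up, looking along -z (the intrinsics and any distortion apply to the point x, -y, -z); pixel columns grow to the right and rows downward; lengths in mm; the calibration is good to about 2 mm. A picture is of the moment at which its call begins. calibration takes no time and is no camera call.
- manip.hand_in(): hands the job in, once; it reports no verdict.
The state is a dict: "time": time; "joint_positions": joint angles; "qd": joint speeds; "joint_efforts": joint torques, N m; "position": TCP position; "orientation": TCP orientation; "force": force on the tool from outside, world axes, zero at the start; "torque": the same for the moment, N m; "grip_width": finger opening in mm.
Only numpy, scipy, OpenCV 4.12 (cv2) and the standard library are available. Lean on these libraries where they do the work, as an engineer would, in place of code of your own. Each camera call takes 0.05 s, during which the arm holds its last target.

### The job

Load both sample carriers into the tilted steel feed rail: set each one upright on the open tray at the rail's upper end with its sloped nose pointing downhill, and let it slide into the slotted tube until it is fully home against the end stop or against the carrier ahead of it. Leave the short, square-ended spacer with the round knob where it lies.

Things in the scene. Friction and masses are not known exactly. Their poses are not given: they have to be found in the camera images.
- carrier_a: White plastic sample carrier, 64 mm long (x), 34 wide (y). Body 20 high, its last 21 mm sloping down to a low nose 8 high at x = +32; the other end is square. On top a grip fin 30 long (along x), 12 wide (y), 20 to 40 mm above the underside, centred: pinch it across y. Origin: centre of the underside; z up. About 50 g, slick. Either carrier may go first.
- carrier_b: The other carrier, the same as carrier_a: nose at +x, fin along x over the origin, origin at the centre of the underside. Both start upright on the table, in any of three places with the spacer, noses turned up to 75 degrees from straight away from the robot (a to the left, b to the right).
- rail: Fixed steel chute tilted 25 degrees. x level, points downhill. Origin: on the table below the loading point; bed 130 mm above it. Along the slope from there: open tray -55 to 25, 68 wide, walls 12 high; walls narrow to 44 at 75; tube 44 wide, 30 high, 26 slot on top for fins, to the stop at 215. Slick: carriers let go on the tray slide down unaided. Home: origins 183 and 119 down the slope.
- spacer: Bystander: white plastic spacer 44 mm long x 34 wide x 20 high, both ends square, with a round knob 16 across and 16 tall on top. Origin: centre of the underside. Lies among the carriers; leave it alone.
Things that resemble listed ones, but are neither listed nor needed, are in the scene too. What is shaped like the carrier_a but black or turquoise is not meant.

How it is judged:
By the outcome, as a careful person would: the job done as asked, in the order asked, and still so for the second after the job is handed in, with the robot touching nothing.
It also fails if it takes over 64 s, if anything falls off the work surface, if the arm or the gripper's body presses on something with over 40 N, if the wrist force passes 120 N, or if a joint passes its speed limit or range.

## Working session

There is one attempt and no reset: what is moved stays moved. The work goes in short steps, Python scripts to look and compute and a tool call to move; the robot and the scene stay as the last step left them, time stands still between calls to the robot, and variables do not carry over. Pictures are saved under pics/ and viewed, and the job is handed in when it is done.

Besides the shell and the picture viewer there is one more tool, called in YAML: its name, and indented under it one key for each argument. send_rows: Moves the arm, as the interface text tells. Its arguments: {"type":"object","properties":{"plan":{"type":"array","items":{"type":"object","properties":{"gripper":{"type":"number"},"x":{"type":"number"},"y":{"type":"number"},"z":{"type":"number"},"ax":{"type":"number"},"ay":{"type":"number"},"az":{"type":"number"}}}},"grip_force":{"type":"number"}},"required":["plan"]}

```bash
ls; mkdir -p pics
python3 - <<'E'
from bench import manip, cams
import cv2
print(manip.get_obs())
for n in ("scene","top"):
    p,d=cams.snapshot(n); cv2.imwrite(f"pics/{n}0.png",p)
    import numpy as np; np.save(f"pics/{n}0.npy",d)
    print(n,cams.calibration(n),(d==0).mean())
E
```

```text
pics
{'time': 0.0, 'joint_positions': array([-1.22449963,  0.4179673 , -0.01030695,  1.61417706,  0.0046729 ,
        1.11066642, -0.05296959]), 'qd': array([-0.00065269,  0.00025612,  0.00145951,  0.00285894, -0.00041895,
        0.00029834,  0.00069863]), 'joint_efforts': array([ 4.28181093e-04, -8.64444637e+01,  6.79281559e-01, -4.34906173e+01,
        1.90895103e-02,  7.54573586e-03, -8.19668855e-06]), 'position': array([236.22204644, 578.29462055, 247.66317489]), 'orientation': array([3.14152859e+00, 1.19234819e-03, 1.18302982e+00]), 'force': array([0.17895807, 0.22075638, 0.65432073]), 'torque': array([ 0.02883638,  0.00673801, -0.04055244]), 'grip_width': 85.0620812639302}
scene {'fov_y': 51.85967197312232, 'cx': 315.0494718365803, 'cy': 236.33388606687842, 'D': array([-0.03826304,  0.        ,  0.        ,  0.        ,  0.        ]), 'xyz': array([1022.42438857,  670.01241617,  597.61187816]), 'attitude': array([ 0.97733215, -0.01420121,  2.56819559])} 0.00390625
top {'fov_y': 52.595814712625554, 'cx': 313.82543220214075, 'cy': 240.06300390743314, 'D': array([0.0269903, 0.       , 0.       , 0.       , 0.       ]), 'xyz': array([350.48308638, -29.8305664 , 919.73399612]), 'attitude': array([ 0.20919725,  0.00674252, -1.62491078])} 0.0040462239583333335
```

View pics/scene0.png

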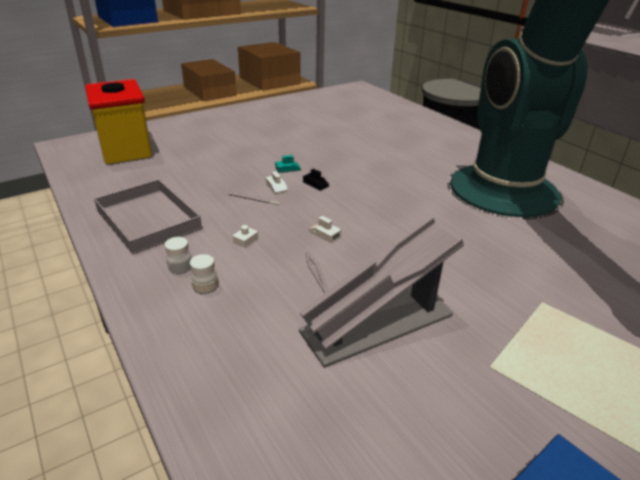

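View pics/top0.png

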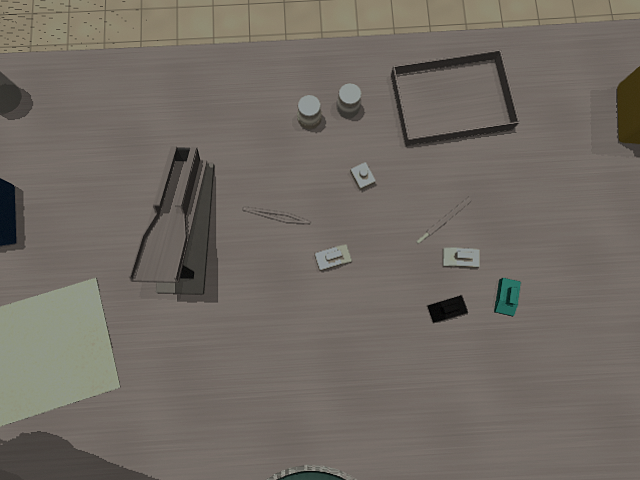

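The top view shows white carriers at about (333,257) and (461,257), the spacer with its round knob at (363,176), and the rail with its tray at (160,260) and tube at (180,180). Black and turquoise decoys are at (448,308) and (508,297).

```bash
cat > h.py <<'E'
import numpy as np, cv2
from bench import manip, cams
from scipy.spatial.transform import Rotation as R
def cal(n):
    c=cams.calibration(n); f=240/np.tan(np.radians(c['fov_y']/2))
    K=np.array([[f,0,c['cx']],[0,f,c['cy']],[0,0,1.]])
    return K,np.array(c['D']),np.array(c['xyz']),R.from_euler('xyz',c['attitude']).as_matrix()
def rays(n,uv):
    K,D,t,Rm=cal(n)
    p=cv2.undistortPoints(np.asarray(uv,float).reshape(-1,1,2),K,D).reshape(-1,2)
    return t,np.c_[p[:,0],-p[:,1],-np.ones(len(p))]@Rm.T
def plane(n,uv,z):
    t,r=rays(n,uv); return t+r*((z-t[2])/r[:,2])[:,None]
def cloud(n,d):
    v,u=np.mgrid[:480,:640]; t,r=rays(n,np.c_[u.ravel(),v.ravel()])
    P=t+r*d.reshape(-1,1); P[d.ravel()==0]=np.nan
    return P.reshape(480,640,3)
def proj(n,P):
    K,D,t,Rm=cal(n); c=(np.asarray(P)-t)@Rm*[1,-1,-1]
    return cv2.projectPoints(c.reshape(-1,1,3),np.zeros(3),np.zeros(3),K,D)[0].reshape(-1,2)
E
python3 - <<'E'
from h import *
im=cv2.imread('pics/top0.png'); d=np.load('pics/top0.npy'); P=cloud('top',d)
print('table z',np.nanmedian(P[350:400,200:400,2]))
for (u,v) in [(333,257),(461,257),(363,176)]:
    s=np.s_[v-24:v+25,u-28:u+29]; Q=P[s].reshape(-1,3); I=im[s].reshape(-1,3)
    zs=Q[:,2]; b=Q[(zs>6)&(zs<60)]; 
    top=Q[(zs>32)&(zs<55)]
    print((u,v),len(b),'zhi',np.nanpercentile(b[:,2],[5,50,95,100]).round(1))
    for nm,S,z in (('body',b,0),('fin',top,0)):
        if len(S)<5: continue
        r=cv2.minAreaRect(S[:,:2].astype(np.float32)); print(nm,len(S),np.round(r[0],1),np.round(r[1],1),round(r[2],1))
    r=cv2.minAreaRect(b[:,:2].astype(np.float32)); box=cv2.boxPoints(r); 
    c=np.array(r[0]); e=box[1]-box[0]; e2=box[2]-box[1]; ax=e if np.hypot(*e)>np.hypot(*e2) else e2; ax/=np.hypot(*ax)
    if ax[0]<0: ax=-ax
    n=np.array([-ax[1],ax[0]]); a=(b[:,:2]-c)@ax; l=(b[:,:2]-c)@n
    print('yaw',np.degrees(np.arctan2(ax[1],ax[0])).round(1))
    for k in range(-36,36,6):
        m=(a>=k)&(a<k+6)&(abs(l)<15); print(k,m.sum(),np.round(np.median(b[m,2]),1) if m.any() else '',end=' | ')
    print()
# rail
m=(P[...,2]>4)&(P[...,0]>250)
s=np.s_[130:310,120:225]
crop=cv2.resize(im[s],None,fx=4,fy=4)
crop=crop[:,:]
cv2.imwrite('pics/rail0.png',cv2.resize(im[s],None,fx=3.2,fy=3.2,interpolation=cv2.INTER_CUBIC))
cv2.imwrite('pics/car0.png',cv2.resize(im[140:330,290:540],None,fx=3.1,fy=3.1,interpolation=cv2.INTER_CUBIC))
E
```

```text
table z -0.2625445921012215
(333, 257) 620 zhi [ 9.6 19.2 40.2 43.3]
body 620 [507.7 -67.4] [34.4 64.2] 13.8
fin 114 [507.8 -67.6] [12.4 29.4] 14.8
yaw -76.2
-36 20 18.5 | -30 51 20.0 | -24 52 19.7 | -18 55 20.2 | -12 52 23.7 | -6 50 22.4 | 0 48 23.7 | 6 49 23.3 | 12 42 19.0 | 18 46 14.0 | 24 47 10.9 | 30 16 7.9 | 
(461, 257) 664 zhi [ 8.9 19.  40.1 43.5]
body 664 [ 494.3 -310.2] [63.7 34.7] 83.0
fin 118 [ 494.3 -309.5] [30.5 12.3] 84.2
yaw 83.0
-36 14 20.1 | -30 50 19.3 | -24 45 19.8 | -18 34 20.1 | -12 51 29.8 | -6 51 28.3 | 0 52 25.6 | 6 54 22.0 | 12 82 18.3 | 18 57 13.8 | 24 58 10.3 | 30 17 8.5 | 
(363, 176) 437 zhi [12.1 19.6 35.7 38.8]
body 437 [ 666.4 -135.2] [45.8 35.5] 20.9
fin 54 [ 666.  -135.5] [15.3 14.2] 17.8
yaw 20.9
-36 0  | -30 0  | -24 56 17.8 | -18 46 19.1 | -12 57 19.7 | -6 55 30.6 | 0 43 31.9 | 6 29 19.9 | 12 47 19.7 | 18 31 19.6 | 24 0  | 30 0  |
```

Run:
```python
from h import *
d=np.load('pics/top0.npy'); P=cloud('top',d)
for v in range(140,306,6):
    print(v,' '.join(f"{P[v,u,2]:.0f}" for u in range(126,222,4)))
```

```text
140 -0 -0 -1 2 3 -2 1 1 2 -1 1 -0 -3 0 1 -1 1 -5 2 1 -1 -0 2 -1
146 -1 1 -1 0 3 -1 -1 -2 0 3 0 1 69 1 -1 1 -0 -2 -2 1 -2 1 1 1
152 nan -2 0 0 0 1 1 0 -0 -1 -0 76 75 58 57 60 75 74 55 1 -2 -1 1 -1
158 2 -1 -0 -1 1 2 0 -3 1 4 1 80 46 44 48 46 79 77 53 -1 -1 -2 3 2
164 1 -0 2 -2 -0 3 -2 2 -0 -3 85 87 45 41 42 86 88 72 47 41 35 8 3 1
170 1 -2 1 1 1 -0 1 1 1 1 96 60 51 52 51 92 92 71 50 48 11 9 0 0
176 1 0 -3 2 0 -1 1 4 -0 102 98 57 59 58 57 99 90 66 57 55 8 12 -0 2
182 -4 1 -2 3 -0 -1 -2 -0 1 105 105 63 63 61 106 105 87 62 63 11 9 10 1 1
188 -1 0 2 1 -2 -1 nan 0 114 113 74 69 72 71 110 109 89 71 68 12 9 11 -1 0
194 -2 -2 1 2 2 -0 -2 2 118 119 78 76 75 118 118 105 79 73 70 12 10 10 2 -4
200 1 0 -1 0 2 0 0 125 122 88 84 81 81 122 123 102 82 81 9 10 11 10 -1 -3
206 -0 -1 -0 -0 -0 -1 -2 125 106 88 86 89 87 86 123 99 86 84 9 8 5 8 -1 -0
212 1 1 -4 -1 -3 0 -1 94 105 93 96 96 93 94 112 97 92 91 11 9 10 2 -1 -3
218 0 -1 0 2 -1 0 103 112 101 96 99 99 96 97 98 95 97 9 11 10 10 -3 1 -1
224 1 -1 2 0 2 -1 121 104 103 102 102 102 105 104 101 103 102 10 9 11 10 1 -1 2
230 -0 2 -1 -2 -3 127 112 111 109 
[... 268 characters left out ...]
38 125 11 7 9 10 7 0 -4 -0
254 -2 1 -1 144 132 134 129 132 130 131 132 131 130 131 141 11 12 9 7 11 10 1 3 1
260 2 2 151 140 138 136 137 138 136 136 137 137 138 151 135 9 8 12 10 10 5 -1 -0 1
266 1 2 154 143 141 141 142 143 142 142 140 141 140 155 139 10 9 11 11 9 1 -2 4 -3
272 1 159 149 146 146 145 147 148 147 146 145 145 146 153 88 64 36 11 11 11 0 -3 -1 0
278 3 160 152 150 150 152 151 150 153 150 152 150 164 148 18 16 18 10 9 9 1 1 1 2
284 1 0 2 -1 -1 -2 1 -1 12 11 12 9 8 11 11 9 10 8 9 10 2 0 -2 -1
290 -0 2 2 1 4 -1 1 1 11 8 11 8 8 11 8 7 10 8 11 11 -1 0 -0 -0
296 1 -2 -1 -0 -1 -2 3 2 0 3 -3 0 -1 -1 0 0 -3 -3 -1 -0 1 2 0 -2
302 -0 1 -1 -4 0 1 -1 -1 0 1 -2 2 -0 1 -2 -3 -0 -2 0 1 -1 0 -1 1
```

Run:
```python
from h import *
d=np.load('pics/top0.npy'); P=cloud('top',d); im=cv2.imread('pics/top0.png')
# bed plane from tray interior
B=np.concatenate([P[v,u0:u1] for v,u0,u1 in [(v,int(np.interp(v,[240,278],[150,140])),int(np.interp(v,[240,278],[176,172]))) for v in range(238,279)]])
A=np.c_[B[:,:2],np.ones(len(B))]; w=np.linalg.lstsq(A,B[:,2],rcond=None)[0]
g=-w[:2]; print('tilt',np.degrees(np.arctan(np.hypot(*g))),'downhill yaw',np.degrees(np.arctan2(g[1],g[0])),'resid',np.std(A@w-B[:,2]))
# walls: points well above plane
s=np.s_[140:290,120:225]; Q=P[s].reshape(-1,3); h=(Q[:,2]-(np.c_[Q[:,:2],np.ones(len(Q))]@w))*np.cos(np.radians(25))
yaw=np.arctan2(g[1],g[0])
def fr(yaw):
    return np.array([np.cos(yaw),np.sin(yaw)]),np.array([-np.sin(yaw),np.cos(yaw)])
ok=(Q[:,2]>35)&(abs(h)<45)
for it in range(4):
    e,n=fr(yaw); c0=np.array([0,0])
    x=Q[:,:2]@e; y=Q[:,:2]@n
    # origin: where bed height 130 -> x0
    # wall midpoints in tray per slice, tube slices
    pts=[]
    for lo in np.arange(np.nanmin(x[ok]),np.nanmax(x[ok]),8):
        m=ok&(x>=lo)&(x<lo+8)&(h>7); 
        if m.sum()>3: pts.append((lo+4,y[m].min(),y[m].max(),m.sum()))
    pts=np.array(pts)
    if it==0: print(pts.round(1))
    mid=(pts[:,1]+pts[:,2])/2
    break
```

```text
** On entry to DLASCL parameter number  4 had an illegal value
 ** On entry to DLASCL parameter number  4 had an illegal valueTraceback (most recent call last):
  File "<stdin>", line 5, in <module>
    x, resids, rank, s = _umath_linalg.lstsq(a, b, rcond,
                         ~~~~~~~~~~~~~~~~~~~^^^^^^^^^^^^^
                                             signature=signature)
                                             ^^^^^^^^^^^^^^^^^^^^
    raise LinAlgError("SVD did not converge in Linear Least Squares")
numpy.linalg.LinAlgError: SVD did not converge in Linear Least Squares
```

View pics/rail0.png

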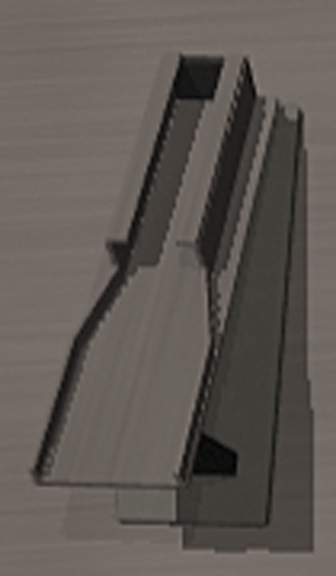

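View pics/car0.png

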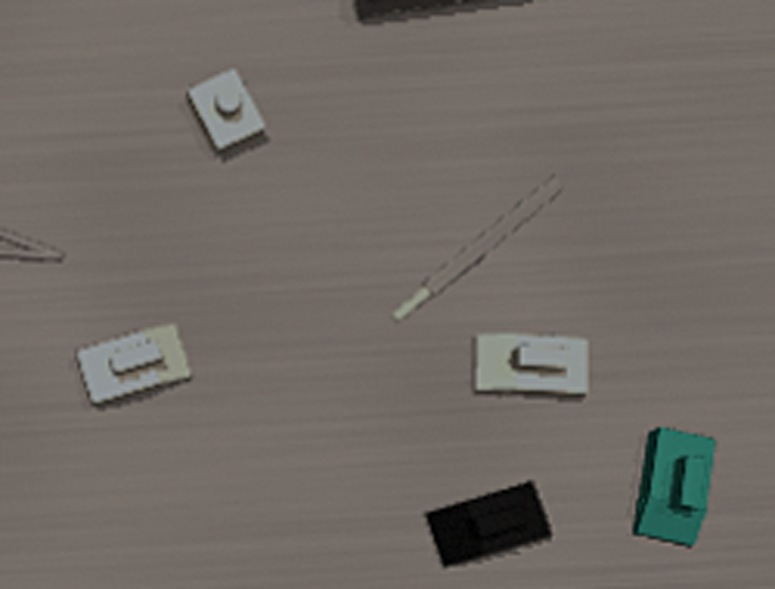

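The close-up shows the rail's tray at the bottom with the tube upward. The sloped, yellowish noses face each other: (175,350) on the left carrier and (490,360) on the right one. That agrees with the depth profiles.

```bash
cat > rail.py <<'E'
from h import *
def analyse(n,d,verbose=True):
    P=cloud(n,d).reshape(-1,3); P=P[~np.isnan(P).any(1)]
    w=None
    return P
E
python3 - <<'E'
from h import *
d=np.load('pics/top0.npy'); P=cloud('top',d)
B=np.concatenate([P[v,int(np.interp(v,[240,278],[150,140])):int(np.interp(v,[240,278],[176,172]))] for v in range(238,279)])
B=B[~np.isnan(B).any(1)&(B[:,2]>100)]
A=np.c_[B[:,:2],np.ones(len(B))]; w=np.linalg.lstsq(A,B[:,2],rcond=None)[0]
g=-w[:2]; yaw=np.arctan2(g[1],g[0]); print('tilt',np.degrees(np.arctan(np.hypot(*g))),'yaw',np.degrees(yaw),'resid',np.std(A@w-B[:,2]))
np.save('bed.npy',w)
Q=P[140:290,120:225].reshape(-1,3); Q=Q[~np.isnan(Q).any(1)]
h=(Q[:,2]-(np.c_[Q[:,:2],np.ones(len(Q))]@w))*np.cos(np.radians(25))
ok=(Q[:,2]>35)&(abs(h)<45)
for yaw in np.radians([-5,0,5])+yaw:
    e=np.array([np.cos(yaw),np.sin(yaw)]);n=np.array([-e[1],e[0]])
    x=Q[:,:2]@e; y=Q[:,:2]@n
    out=[]
    for lo in np.arange(x[ok].min(),x[ok].max(),12):
        m=ok&(x>=lo)&(x<lo+12)&(h>6)
        if m.sum()>3: out.append((lo+6,np.median(Q[m,2]),y[m].min(),y[m].max(),m.sum(),np.median(h[m])))
    print(np.degrees(yaw)); print(np.array(out).round(1))
E
```

```text
tilt 25.181417936265568 yaw -5.01688751478759 resid 1.230475732504607
-10.01688751478759
[[417.4 161.3 263.2 336.3  25.   10.1]
 [429.4 157.9 263.8 338.4  47.   10.9]
 [441.4 152.8 264.7 338.8  48.   11.1]
 [453.4 146.8 265.5 339.5  46.   10.6]
 [465.4 141.6 266.6 342.3  42.   11.1]
 [477.4 135.6 267.7 342.4  46.   11.2]
 [489.4 129.6 268.9 343.5  45.   11.3]
 [501.4 125.2 270.1 341.7  35.   11.3]
 [513.4 119.2 275.2 340.2  42.   11. ]
 [525.4 112.8 279.2 338.6  45.   11.2]
 [537.4 110.6 283.2 336.   51.   13.7]
 [549.4 124.8 285.6 335.9 127.   31.9]
 [561.4 120.1 286.7 337.  119.   33.1]
 [573.4 114.7 288.3 338.2 117.   33.4]
 [585.4 109.4 289.3 339.7 119.   33.5]
 [597.4 103.7 289.7 340.2 111.   33.5]
 [609.4  97.8 291.1 340.9 111.   33.4]
 [621.4  92.4 292.6 343.  106.   33.4]
 [633.4  86.5 293.6 343.2 107.   33.2]
 [645.4  80.9 294.3 344.2  99.   33.7]
 [657.4  74.8 295.4 345.7 120.   33.1]
 [669.4  63.3 296.2 346.5 210.   27.7]
 [681.4  65.6 297.5 345.3  43.   32.5]]
-5.01688751478759
[[444.3 161.2 225.4 298.5  33.   10.2]
 [456.3 157.5 225.3 299.6  47.   10.9]
 [468.3 151.8 225
[... 1022 characters left out ...]
523.5 135.7 180.1 255.4  43.   11.1]
 [535.5 130.8 180.  253.4  40.   11.5]
 [547.5 124.7 181.6 252.   38.   11.2]
 [559.5 119.2 183.3 247.8  46.   11.1]
 [571.5 112.4 185.4 243.8  40.   11. ]
 [583.5 110.4 186.6 239.7  59.   13.1]
 [595.5 123.5 185.3 236.5 134.   31.6]
 [607.5 120.  185.  234.5 118.   33.3]
 [619.5 114.5 183.9 233.7 121.   33.4]
 [631.5 109.1 182.4 232.7 116.   33.5]
 [643.5 103.2 181.5 232.1 117.   33.5]
 [655.5  97.6 180.9 230.1 106.   33.4]
 [667.5  92.  179.8 229.5 106.   33.3]
 [679.5  86.2 178.4 229.1 108.   33.3]
 [691.5  80.1 177.3 227.2 100.   33.6]
 [703.5  74.6 176.5 225.9 106.   33.4]
 [715.5  63.  175.7 225.8 217.   27.7]
 [727.5  65.5 176.1 222.9  36.   32.5]]
```

Run:
```python
from h import *
w=np.load('bed.npy'); yaw=np.radians(-5.0); e=np.array([np.cos(yaw),np.sin(yaw)]);n=np.array([-e[1],e[0]])
yc=262.0
# x' where bed=130
for z in (130,):
    k=w[:2]@e; x0=(z-w[2]-(w[:2]@n)*yc)/k
    O=x0*e+yc*n; print('rail origin x0',x0,O,'upper end x',x0-55*np.cos(.436))
ds=np.load('pics/scene0.npy'); P=cloud('scene',ds)
Q=P.reshape(-1,3);Q=Q[~np.isnan(Q).any(1)]
for nm,c,y in (('b',(507.7,-67.4),-76),('a',(494.3,-310),83)):
    m=(np.hypot(Q[:,0]-c[0],Q[:,1]-c[1])<45)&(Q[:,2]>6)&(Q[:,2]<50); S=Q[m]
    r=cv2.minAreaRect(S[:,:2].astype(np.float32)); print(nm,'scene body',m.sum(),r)
    t=S[S[:,2]>37]; 
    if len(t)>4: print(' fin top',len(t),t.mean(0),cv2.minAreaRect(t[:,:2].astype(np.float32)))
# rail in scene
x=Q[:,:2]@e-x0; y=Q[:,:2]@n-yc
h=(Q[:,2]-(np.c_[Q[:,:2],np.ones(len(Q))]@w))*np.cos(.436)
m=(x>-45)&(x<15)&(abs(y)<25)&(abs(h)<8); print('scene bed h',m.sum(),np.median(h[m]))
for lo in range(-50,210,20):
    m=(x>lo)&(x<lo+20)&(abs(y)<45)&(h>8)&(h<40); 
    if m.sum()>3: print(lo,y[m].min().round(1),y[m].max().round(1),np.median(h[m]).round(1))
im=cv2.imread('pics/top0.png'); T=cloud('top',np.load('pics/top0.npy'))
for u,v in [(448,308),(508,297)]: print(T[v,u])
# fin yaw from white-bright fin pixels, top
for c in ((507.7,-67.4),(494.3,-310)):
    q=T.reshape(-1,3); q=q[(np.hypot(q[:,0]-c[0],q[:,1]-c[1])<45)&(q[:,2]>6)&(q[:,2]<50)]
    b=q[:,:2]; C=np.cov(b.T); ev,V=np.linalg.eigh(C); a=V[:,1]; print('pca yaw',np.degrees(np.arctan2(a[1],a[0])),b.mean(0))
    f=q[q[:,2]>34][:,:2]; ev,V=np.linalg.eigh(np.cov(f.T)); a=V[:,1]; print('fin pca yaw',np.degrees(np.arctan2(a[1],a[0])),f.mean(0),len(f))
```

```text
rail origin x0 489.2624118499018 [510.23542526 218.360982  ] upper end x 439.40776203057464
b scene body 384 ((512.8046875, -66.28630065917969), (38.10159683227539, 63.74999237060547), 19.887935638427734)
 fin top 19 [511.08141348 -69.34269137  37.64772211] ((510.6529541015625, -67.95735931396484), (11.891172409057617, 29.41425323486328), 15.257058143615723)
a scene body 244 ((495.81597900390625, -309.81121826171875), (69.9482650756836, 35.858970642089844), 83.47468566894531)
 fin top 18 [ 497.71977797 -306.66917416   38.08394998] ((497.1241455078125, -308.11492919921875), (26.6086483001709, 11.441137313842773), 81.91314697265625)
scene bed h 917 -0.8532847013536682
-50 -38.8 37.2 10.5
-30 -39.1 37.4 10.9
-10 -39.8 37.4 10.6
10 -39.3 37.3 10.3
30 -37.4 37.2 10.9
50 -31.9 31.4 10.7
70 -26.6 26.9 16.2
90 -25.1 26.8 29.5
110 -27.3 26.4 29.7
130 -25.5 26.0 29.3
150 -25.6 26.2 29.8
170 -25.4 26.6 29.7
190 -24.5 26.4 30.1
[ 399.84622646 -267.48399912   38.88007097]
[ 414.16495185 -378.72303483   33.52470654]
pca yaw 104.51798844090587 [506.1498409 -66.8048442]
fin pca yaw 102.88568572963861 [507.45569765 -67.80697611] 111
pca yaw 80.6005499885454 [ 493.03925767 -308.19046977]
fin pca yaw 83.74282334101208 [ 493.9938739  -309.04121332] 115
```

```bash
cat > plan.py <<'E'
from h import *
def Rtool(psi_deg,tilt_deg=0,axis=None):
    # tool down, tool x at azimuth psi; then tilt (deg) about tool x
    p=np.radians(psi_deg); x=np.array([np.cos(p),np.sin(p),0]); z=np.array([0,0,-1.]); y=np.cross(z,x)
    return R.from_matrix(np.c_[x,y,z])*R.from_rotvec([np.radians(tilt_deg),0,0])
def now():
    o=manip.get_obs(); return np.array(o['position']),R.from_euler('xyz',o['orientation']),o
def rows(p0,R0,p1,R1,n=None,smax=35,amax=.11):
    rv=(R0.inv()*R1).as_rotvec(); L=np.linalg.norm(np.subtract(p1,p0))
    if n is None: n=int(max(np.ceil(L/smax),np.ceil(np.linalg.norm(rv)/amax),1))
    st=R.from_rotvec(rv/n); d=(np.asarray(p1)-p0)/n; Rc=R0; out=[]; p=np.array(p0,float)
    for i in range(n):
        tgt=p0+d*(i+1); s=np.round(Rc.inv().apply(tgt-p)/10,2); a=np.round(st.as_rotvec(),3)
        p=p+Rc.apply(s*10); Rc=Rc*R.from_rotvec(a); out.append((*s,*a))
    print('n',n,'end err mm',np.round(p-p1,2))
    for i,r in enumerate(out):
        print(' x %.2f y %.2f z %.2f  ax %.3f ay %.3f az %.3f'%r, '--' if i%5==4 else '')
    return p,Rc
E
python3 - <<'E'
from plan import *
p,r,o=now(); print(p,r.as_euler('xyz'))
p,r=rows(p,r,np.array([509,-67.6,120]),Rtool(14),n=20)
E
```

```text
[236.23055387 578.32945399 247.74266192] [3.14151136e+00 1.06723870e-03 1.18302798e+00]
n 20 end err mm [-0.03  0.02  0.01]
 x -2.47 y 2.48 z 0.64  ax 0.000 ay 0.000 az 0.047 
 x -2.36 y 2.60 z 0.64  ax 0.000 ay 0.000 az 0.047 
 x -2.23 y 2.71 z 0.64  ax 0.000 ay 0.000 az 0.047 
 x -2.10 y 2.80 z 0.65  ax 0.000 ay 0.000 az 0.047 
 x -1.96 y 2.90 z 0.64  ax 0.000 ay 0.000 az 0.047 --
 x -1.83 y 3.00 z 0.64  ax 0.000 ay 0.000 az 0.047 
 x -1.68 y 3.07 z 0.64  ax 0.000 ay 0.000 az 0.047 
 x -1.54 y 3.15 z 0.64  ax 0.000 ay 0.000 az 0.047 
 x -1.39 y 3.22 z 0.64  ax 0.000 ay 0.000 az 0.047 
 x -1.24 y 3.28 z 0.65  ax 0.000 ay 0.000 az 0.047 --
 x -1.08 y 3.33 z 0.64  ax 0.000 ay 0.000 az 0.047 
 x -0.92 y 3.38 z 0.64  ax 0.000 ay 0.000 az 0.047 
 x -0.76 y 3.43 z 0.64  ax 0.000 ay 0.000 az 0.047 
 x -0.60 y 3.45 z 0.64  ax 0.000 ay 0.000 az 0.047 
 x -0.44 y 3.48 z 0.64  ax 0.000 ay 0.000 az 0.047 --
 x -0.28 y 3.49 z 0.64  ax 0.000 ay 0.000 az 0.047 
 x -0.11 y 3.51 z 0.65  ax 0.000 ay 0.000 az 0.047 
 x 0.06 y 3.50 z 0.64  ax 0.000 ay 0.000 az 0.047 
 x 0.22 y 3.50 z 0.64  ax 0.000 ay 0.000 az 0.047 
 x 0.38 y 3.48 z 0.64  ax 0.000 ay 0.000 az 0.047 --
```

send_rows:
  plan:
    - {"gripper":5,"x":-2.5,"y":2.5,"z":0,"az":0.047}
    - {"gripper":5,"x":-2.35,"y":2.6,"z":0,"az":0.047}
    - {"gripper":5,"x":-2.2,"y":2.7,"z":0,"az":0.047}
    - {"gripper":5,"x":-2.1,"y":2.8,"z":0,"az":0.047}
    - {"gripper":5,"x":-1.95,"y":2.9,"z":0,"az":0.047}

```text
invalid input
```

send_rows:
  plan:
    - {"gripper":5,"x":-1.85,"y":3.0,"z":0,"az":0.047}
    - {"gripper":5,"x":-1.7,"y":3.05,"z":0,"az":0.047}
    - {"gripper":5,"x":-1.55,"y":3.15,"z":0,"az":0.047}
    - {"gripper":5,"x":-1.4,"y":3.2,"z":0,"az":0.047}
    - {"gripper":5,"x":-1.25,"y":3.3,"z":0,"az":0.047}

```text
invalid input
```

send_rows:
  plan:
    - {"gripper":5,"x":-1.1,"y":3.3,"z":1.0,"az":0.047}
    - {"gripper":5,"x":-0.9,"y":3.4,"z":1.0,"az":0.047}
    - {"gripper":5,"x":-0.75,"y":3.4,"z":1.0,"az":0.047}
    - {"gripper":5,"x":-0.6,"y":3.45,"z":1.0,"az":0.047}
    - {"gripper":5,"x":-0.45,"y":3.5,"z":1.0,"az":0.047}

```text
invalid input
```

send_rows:
  plan:
    - {"gripper":5,"x":-0.3,"y":3.5,"z":1.0,"az":0.047}
    - {"gripper":5,"x":-0.1,"y":3.5,"z":1.0,"az":0.047}
    - {"gripper":5,"x":0.05,"y":3.5,"z":1.0,"az":0.047}
    - {"gripper":5,"x":0.2,"y":3.5,"z":1.0,"az":0.047}
    - {"gripper":5,"x":0.4,"y":3.5,"z":1.0,"az":0.047}

```text
invalid input
```

Run:
```python
from plan import *
p,r,o=now(); print(o['time'],p,np.degrees(r.as_euler('xyz')),o['grip_width'],o['joint_positions'])
p,r=rows(p,r,np.array([509,-67.6,42]),Rtool(14),n=4)
```

```text
0.1 [236.23055387 578.32945399 247.74266192] [1.79995342e+02 6.11482732e-02 6.77825103e+01] 85.4659539095548 [-1.22452237  0.41789494 -0.01029868  1.61409553  0.00469461  1.11069624
 -0.05299592]
n 4 end err mm [ 0.01 -0.03  0.01]
 x -12.37 y 12.42 z 5.16  ax 0.000 ay 0.000 az 0.235 
 x -9.13 y 14.95 z 5.16  ax 0.000 ay 0.000 az 0.235 
 x -5.40 y 16.68 z 5.15  ax 0.000 ay 0.000 az 0.235 
 x -1.37 y 17.47 z 5.16  ax 0.000 ay 0.000 az 0.235
```

Likely all seven keys are required; retrying with them.

send_rows:
  plan:
    - {"gripper":5,"x":-2.5,"y":2.5,"z":0,"ax":0,"ay":0,"az":0.047}
    - {"gripper":5,"x":-2.35,"y":2.6,"z":0,"ax":0,"ay":0,"az":0.047}
    - {"gripper":5,"x":-2.2,"y":2.7,"z":0,"ax":0,"ay":0,"az":0.047}
    - {"gripper":5,"x":-2.1,"y":2.8,"z":0,"ax":0,"ay":0,"az":0.047}
    - {"gripper":5,"x":-1.95,"y":2.9,"z":0,"ax":0,"ay":0,"az":0.047}

```text
time: 0.52
position: [305.0, 415.5, 248.0]
orientation: [-3.142, 0.001, 0.946]
force: [1.2, 1.5, 0.1]
grip_width: 50.1
```

send_rows:
  plan:
    - {"gripper":5,"x":-1.85,"y":3.0,"z":0,"ax":0,"ay":0,"az":0.047}
    - {"gripper":5,"x":-1.7,"y":3.05,"z":0,"ax":0,"ay":0,"az":0.047}
    - {"gripper":5,"x":-1.55,"y":3.15,"z":0,"ax":0,"ay":0,"az":0.047}
    - {"gripper":5,"x":-1.4,"y":3.2,"z":0,"ax":0,"ay":0,"az":0.047}
    - {"gripper":5,"x":-1.25,"y":3.3,"z":0,"ax":0,"ay":0,"az":0.047}

```text
time: 0.93
position: [372.5, 253.7, 248.2]
orientation: [-3.141, 0.0, 0.711]
force: [0.6, 0.3, 0.9]
grip_width: 49.9
```

send_rows:
  plan:
    - {"gripper":5,"x":-1.1,"y":3.3,"z":1.0,"ax":0,"ay":0,"az":0.047}
    - {"gripper":5,"x":-0.9,"y":3.4,"z":1.0,"ax":0,"ay":0,"az":0.047}
    - {"gripper":5,"x":-0.75,"y":3.4,"z":1.0,"ax":0,"ay":0,"az":0.047}
    - {"gripper":5,"x":-0.6,"y":3.45,"z":1.0,"ax":0,"ay":0,"az":0.047}
    - {"gripper":5,"x":-0.45,"y":3.5,"z":1.0,"ax":0,"ay":0,"az":0.047}

```text
time: 1.35
position: [440.6, 92.4, 197.9]
orientation: [3.142, -0.0, 0.476]
force: [0.9, 1.1, -0.1]
grip_width: 49.9
```

send_rows:
  plan:
    - {"gripper":5,"x":-0.3,"y":3.5,"z":1.0,"ax":0,"ay":0,"az":0.047}
    - {"gripper":5,"x":-0.1,"y":3.5,"z":1.0,"ax":0,"ay":0,"az":0.047}
    - {"gripper":5,"x":0.05,"y":3.5,"z":1.0,"ax":0,"ay":0,"az":0.047}
    - {"gripper":5,"x":0.2,"y":3.5,"z":1.0,"ax":0,"ay":0,"az":0.047}
    - {"gripper":5,"x":0.4,"y":3.5,"z":1.0,"ax":0,"ay":0,"az":0.047}

```text
time: 1.77
position: [508.7, -69.3, 147.7]
orientation: [3.141, 0.0, 0.241]
force: [0.2, 1.0, 0.0]
grip_width: 49.9
```

Run:
```python
from plan import *
p,r,o=now(); print(o['time'],p,np.degrees(r.as_euler('xyz')),o['grip_width'],o['joint_positions'])
p,r=rows(p,r,np.array([509,-67.6,42]),Rtool(14),n=5)
```

```text
1.7667 [508.68737688 -69.27165038 147.6975661 ] [1.79994587e+02 9.13827634e-03 1.38130606e+01] 49.947428400632816 [-0.34184384  0.38291247  0.50442235  1.99344103 -0.24822274  0.82478691
  0.54287682]
n 5 end err mm [-0.03  0.04 -0.  ]
 x 0.01 y -0.03 z 2.11  ax 0.000 ay 0.000 az -0.001 
 x 0.02 y -0.03 z 2.12  ax 0.000 ay 0.000 az -0.001 
 x 0.01 y -0.03 z 2.11  ax 0.000 ay 0.000 az -0.001 
 x 0.02 y -0.03 z 2.12  ax 0.000 ay 0.000 az -0.001 
 x 0.01 y -0.04 z 2.11  ax 0.000 ay 0.000 az -0.001 --
```

send_rows:
  plan:
    - {"gripper":5,"x":0,"y":-0.15,"z":3.0,"ax":0,"ay":0,"az":0}
    - {"gripper":5,"x":0,"y":0,"z":3.0,"ax":0,"ay":0,"az":0}
    - {"gripper":5,"x":0,"y":0,"z":2.5,"ax":0,"ay":0,"az":0}
    - {"gripper":5,"x":0,"y":0,"z":1.5,"ax":0,"ay":0,"az":0}
    - {"gripper":5,"x":0,"y":0,"z":0.6,"ax":0,"ay":0,"az":0}

```text
time: 2.18
position: [506.8, -66.3, 40.0]
orientation: [-3.141, 0.003, 0.243]
force: [0.1, -0.0, -0.3]
grip_width: 50.3
```

Run:
```python
from plan import *
for n in ('scene','top'):
    p,d=cams.snapshot(n); np.save(f'pics/{n}1.npy',d)
    c=proj(n,[[509,-67,30]])[0].astype(int); s=60 if n=='scene' else 60
    cv2.imwrite(f'pics/{n}1.png',cv2.resize(p[c[1]-s:c[1]+s,c[0]-s-10:c[0]+s+10],None,fx=4,fy=4,interpolation=cv2.INTER_CUBIC))
print(now()[0])
```

```text
[507.58076388 -66.31509785  41.67741596]
```

View pics/scene1.png

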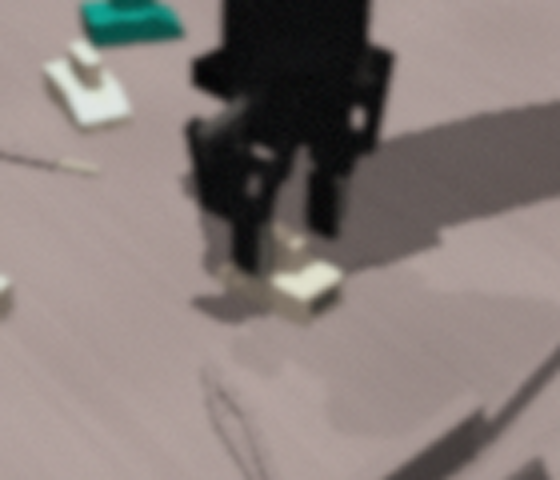

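The fin, at about (290,240), stands between the two fingers at (245,250) and (325,215). Closing.

send_rows:
  grip_force: 40
  plan:
    - {"gripper":0.5,"x":0,"y":0,"z":0,"ax":0,"ay":0,"az":0}
    - {"gripper":0.5,"x":0,"y":0,"z":0,"ax":0,"ay":0,"az":0}
    - {"gripper":0.5,"x":0,"y":0,"z":0,"ax":0,"ay":0,"az":0}
    - {"gripper":0.5,"x":0,"y":0,"z":0,"ax":0,"ay":0,"az":0}
    - {"gripper":0.5,"x":0,"y":0,"z":0,"ax":0,"ay":0,"az":0}

```text
time: 2.7
position: [508.7, -66.1, 43.3]
orientation: [3.141, -0.002, 0.243]
force: [-0.9, 0.6, 9.3]
grip_width: 10.9
```

send_rows:
  plan:
    - {"gripper":0.5,"x":0,"y":0,"z":0,"ax":0,"ay":0,"az":0}
    - {"gripper":0.5,"x":0,"y":0,"z":0,"ax":0,"ay":0,"az":0}

```text
time: 2.87
position: [508.8, -66.1, 43.3]
orientation: [3.141, -0.002, 0.243]
force: [-1.4, 1.3, 9.2]
grip_width: 10.9
```

send_rows:
  plan:
    - {"gripper":0.5,"x":0,"y":0,"z":-1.5,"ax":0,"ay":0,"az":0}
    - {"gripper":0.5,"x":0,"y":0,"z":-3,"ax":0,"ay":0,"az":0}
    - {"gripper":0.5,"x":0,"y":0,"z":-4,"ax":0,"ay":0,"az":0}
    - {"gripper":0.5,"x":0,"y":0,"z":-4,"ax":0,"ay":0,"az":0}
    - {"gripper":0.5,"x":0,"y":0,"z":-4,"ax":0,"ay":0,"az":0}

```text
time: 3.28
position: [507.6, -66.4, 209.5]
orientation: [3.141, 0.0, 0.242]
force: [1.4, 1.4, -0.3]
grip_width: 10.7
```

send_rows:
  plan:
    - {"gripper":0.5,"x":0,"y":0,"z":-3,"ax":0,"ay":0,"az":0}
    - {"gripper":0.5,"x":0,"y":0,"z":-2,"ax":0,"ay":0,"az":0}
    - {"gripper":0.5,"x":0,"y":0,"z":0,"ax":0,"ay":0,"az":0}

```text
time: 3.53
position: [509.6, -66.4, 261.8]
orientation: [3.141, -0.007, 0.243]
force: [0.2, 1.2, 0.1]
grip_width: 10.9
```

Run:
```python
from plan import *
p,d=cams.snapshot('scene'); np.save('pics/scene2.npy',d)
P,r,o=now(); print(o['time'],P,o['force'],o['grip_width'],np.degrees(r.as_euler('xyz')))
c=proj('scene',[P-[0,0,30]])[0].astype(int); print(c)
cv2.imwrite('pics/scene2.png',cv2.resize(p[max(c[1]-60,0):c[1]+60,c[0]-70:c[0]+70],None,fx=4,fy=4,interpolation=cv2.INTER_CUBIC))
C=cloud('scene',d).reshape(-1,3); q=R.inv(r).apply(C-P)
m=(abs(q[:,0])<25)&(abs(q[:,1])<45)&(q[:,2]>0)&(q[:,2]<60); S=q[m]
import collections
for lo in range(-45,45,6):
    k=(S[:,1]>=lo)&(S[:,1]<lo+6)
    if k.any(): print(lo,k.sum(),'x',S[k,0].min().round(),S[k,0].max().round(),'z',np.percentile(S[k,2],[2,50,98]).round(1))
```

```text
3.5833 [508.8164119  -66.11554814 259.52312686] [-0.00956195 -0.43871153 -1.19123142] 10.601084056460436 [179.98992864  -0.24214201  13.94059352]
[329 134]
-33 83 x -16.0 19.0 z [23.2 33.6 42.1]
-27 64 x -17.0 19.0 z [22.8 29.2 42.8]
-21 48 x -16.0 20.0 z [22.7 24.9 41.3]
-15 113 x -17.0 19.0 z [ 1.6 15.6 39.6]
-9 87 x -17.0 20.0 z [ 0.4 14.8 40.7]
-3 52 x -6.0 21.0 z [ 3.7 24.  40.9]
3 49 x 4.0 20.0 z [ 1.4 23.7 41.6]
9 32 x 4.0 19.0 z [17.  26.8 41.4]
15 27 x 4.0 19.0 z [17.  30.7 42.6]
21 17 x 14.0 20.0 z [28.8 37.4 41.8]
27 15 x -3.0 19.0 z [31.3 36.9 42.7]
33 3 x 16.0 17.0 z [36.  40.7 42.1]
```

View pics/scene2.png

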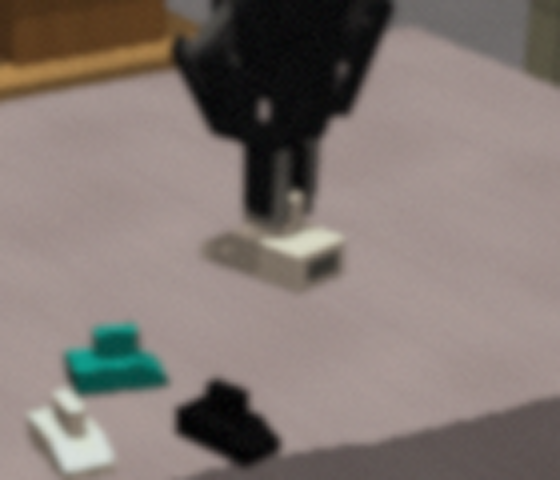

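The lifted carrier hangs level, its rear face at (320,265), with its underside about 43 mm beyond the TCP and roughly centred in the pads.

```bash
cat >> plan.py <<'E'
O=np.array([510.2,218.4,130.]); yw=np.radians(-5); E=np.array([np.cos(yw),np.sin(yw),0]); T=np.radians(25)
def railpose(s,h):
    return O+s*(np.cos(T)*E-np.sin(T)*np.array([0,0,1]))+h*(np.sin(T)*E+np.cos(T)*np.array([0,0,1]))
E
python3 - <<'E'
from plan import *
p,r,o=now()
t=railpose(-12,83); print(t)
p,r=rows(p,r,t+[0,0,40],Rtool(85),n=14)
p,r=rows(p,r,t,Rtool(85,25),n=6)
E
```

```text
[534.3095278  216.29068963 210.29496546]
n 14 end err mm [-0.02 -0.   -0.03]
 x 0.66 y -1.91 z 0.07  ax 0.000 ay -0.000 az -0.089 
 x 0.83 y -1.85 z 0.07  ax 0.000 ay -0.000 az -0.089 
 x 0.99 y -1.77 z 0.07  ax 0.000 ay -0.000 az -0.089 
 x 1.15 y -1.67 z 0.06  ax 0.000 ay -0.000 az -0.089 
 x 1.29 y -1.56 z 0.07  ax 0.000 ay -0.000 az -0.089 --
 x 1.42 y -1.44 z 0.07  ax 0.000 ay -0.000 az -0.089 
 x 1.54 y -1.31 z 0.07  ax 0.000 ay -0.000 az -0.089 
 x 1.66 y -1.17 z 0.07  ax 0.000 ay -0.000 az -0.089 
 x 1.75 y -1.02 z 0.07  ax 0.000 ay -0.000 az -0.089 
 x 1.83 y -0.86 z 0.06  ax 0.000 ay -0.000 az -0.089 --
 x 1.91 y -0.69 z 0.07  ax 0.000 ay -0.000 az -0.089 
 x 1.96 y -0.51 z 0.07  ax 0.000 ay -0.000 az -0.089 
 x 1.99 y -0.35 z 0.07  ax 0.000 ay -0.000 az -0.089 
 x 2.02 y -0.16 z 0.07  ax 0.000 ay -0.000 az -0.089 
n 6 end err mm [0.05 0.03 0.01]
 x -0.00 y -0.00 z 0.67  ax 0.073 ay 0.000 az 0.001 
 x -0.00 y 0.04 z 0.66  ax 0.073 ay 0.000 az 0.001 
 x -0.00 y 0.10 z 0.66  ax 0.073 ay 0.000 az 0.001 
 x -0.00 y 0.14 z 0.65  ax 0.073 ay 0.000 az 0.001 
 x -0.00 y 0.19 z 0.64  ax 0.073 ay 0.000 az 0.001 --
 x -0.00 y 0.24 z 0.62  ax 0.073 ay 0.000 az 0.001
```

send_rows:
  plan:
    - {"gripper":0.5,"x":0.65,"y":-1.9,"z":0,"ax":0,"ay":0,"az":-0.089}
    - {"gripper":0.5,"x":0.85,"y":-1.85,"z":0,"ax":0,"ay":0,"az":-0.089}
    - {"gripper":0.5,"x":1.0,"y":-1.75,"z":0,"ax":0,"ay":0,"az":-0.089}
    - {"gripper":0.5,"x":1.15,"y":-1.65,"z":0,"ax":0,"ay":0,"az":-0.089}
    - {"gripper":0.5,"x":1.3,"y":-1.55,"z":0,"ax":0,"ay":0,"az":-0.089}

```text
time: 4.0
position: [517.3, 35.2, 256.4]
orientation: [-3.141, 0.001, 0.692]
force: [-0.1, 0.5, -0.9]
grip_width: 10.8
```

send_rows:
  plan:
    - {"gripper":0.5,"x":1.4,"y":-1.45,"z":0,"ax":0,"ay":0,"az":-0.089}
    - {"gripper":0.5,"x":1.55,"y":-1.3,"z":0,"ax":0,"ay":0,"az":-0.089}
    - {"gripper":0.5,"x":1.65,"y":-1.15,"z":0,"ax":0,"ay":0,"az":-0.089}
    - {"gripper":0.5,"x":1.75,"y":-1.0,"z":0,"ax":0,"ay":0,"az":-0.089}
    - {"gripper":0.5,"x":1.85,"y":-0.85,"z":0,"ax":0,"ay":0,"az":-0.089}

```text
time: 4.42
position: [526.6, 135.7, 256.3]
orientation: [-3.141, 0.001, 1.137]
force: [1.0, -0.5, -1.1]
grip_width: 10.9
```

send_rows:
  plan:
    - {"gripper":0.5,"x":1.9,"y":-0.7,"z":0,"ax":0,"ay":0,"az":-0.089}
    - {"gripper":0.5,"x":1.95,"y":-0.5,"z":0,"ax":0,"ay":0,"az":-0.089}
    - {"gripper":0.5,"x":2.0,"y":-0.35,"z":0,"ax":0,"ay":0,"az":-0.089}
    - {"gripper":0.5,"x":2.0,"y":-0.15,"z":0,"ax":0,"ay":0,"az":-0.089}
    - {"gripper":0.5,"x":0,"y":0,"z":0.3,"ax":0.073,"ay":0,"az":0}

```text
time: 4.83
position: [532.7, 220.1, 253.8]
orientation: [-3.069, -0.002, 1.501]
force: [-1.2, 0.3, -0.4]
grip_width: 11.2
```

send_rows:
  plan:
    - {"gripper":0.5,"x":0,"y":0,"z":0.6,"ax":0.073,"ay":0,"az":0}
    - {"gripper":0.5,"x":0,"y":0.1,"z":0.6,"ax":0.073,"ay":0,"az":0}
    - {"gripper":0.5,"x":0,"y":0.15,"z":0.6,"ax":0.073,"ay":0,"az":0}
    - {"gripper":0.5,"x":0,"y":0.2,"z":0.6,"ax":0.073,"ay":0,"az":0}
    - {"gripper":0.5,"x":0,"y":0.2,"z":0.6,"ax":0.073,"ay":0,"az":0}

```text
time: 5.25
position: [534.0, 215.1, 222.2]
orientation: [-2.699, -0.0, 1.489]
force: [-0.6, 0.8, -0.5]
grip_width: 10.7
```

```bash
cat > look.py <<'E'
from plan import *
import sys
tag=sys.argv[1]
P,r,o=now(); print(o['time'],P.round(1),np.degrees(r.as_euler('xyz')).round(2),o['force'].round(1),o['grip_width'].round(1),o['joint_positions'].round(2))
for n in ('scene','top'):
    p,d=cams.snapshot(n); np.save(f'pics/{n}{tag}.npy',d); cv2.imwrite(f'pics/{n}{tag}f.png',p)
    c=proj(n,[O+[40,0,20]])[0].astype(int); x0,y0=max(c[0]-85,0),max(c[1]-100,0)
    cv2.imwrite(f'pics/{n}{tag}.png',cv2.resize(p[y0:y0+180,x0:x0+200],None,fx=3.2,fy=3.2,interpolation=cv2.INTER_CUBIC))
E
python3 look.py 3
python3 - <<'E'
from plan import *
p,r,o=now()
t=railpose(-12,45); print(t); rows(p,r,t,Rtool(85,25),n=5)
E
```

```text
[518.31114508 217.69036676 175.85526956]
n 5 end err mm [-0.02  0.04  0.04]
 x 0.03 y 0.11 z 0.97  ax -0.001 ay 0.000 az 0.001 
 x 0.02 y 0.11 z 0.98  ax -0.001 ay 0.000 az 0.001 
 x 0.03 y 0.11 z 0.97  ax -0.001 ay 0.000 az 0.001 
 x 0.02 y 0.11 z 0.98  ax -0.001 ay 0.000 az 0.001 
 x 0.03 y 0.10 z 0.97  ax -0.001 ay 0.000 az 0.001 --Traceback (most recent call last):
  File "look.py", line 4, in <module>
    P,r,o=now(); print(o['time'],P.round(1),np.degrees(r.as_euler('xyz')).round(2),o['force'].round(1),o['grip_width'].round(1),o['joint_positions'].round(2))
                                                                                                       ^^^^^^^^^^^^^^^^^^^^^
AttributeError: 'float' object has no attribute 'round'
```

```bash
sed -i "s/o\['grip_width'\].round(1)/o['grip_width']/" look.py; python3 look.py 3
python3 - <<'E'
from plan import *
P,r,o=now(); d=np.load('pics/scene3.npy'); C=cloud('scene',d).reshape(-1,3); C=C[~np.isnan(C).any(1)]
q=C-O; N=np.sin(T)*E+np.cos(T)*np.array([0,0,1]); D=np.cos(T)*E-np.sin(T)*np.array([0,0,1]); L=np.array([-E[1],E[0],0])
s,l,h=q@D,q@L,q@N
m=(s>-70)&(s<40)&(abs(l)<30)&(h>20)&(h<90)
for lo in range(20,90,5):
    k=m&(h>=lo)&(h<lo+5)
    if k.sum()>2: print('h',lo,k.sum(),'s',np.percentile(s[k],[2,98]).round(),'l',np.percentile(l[k],[2,98]).round(1))
E
```

```text
5.25 [534.  215.1 222.2] [-154.64   -0.     85.31] [-0.6  0.8 -0.5] 10.740702883700624 [-0.47  0.59  0.19  1.49 -0.26  1.5   1.27]
h 45 18 s [-42.  20.] l [-1.7 15. ]
h 50 100 s [-41.  21.] l [-13.6  16.6]
h 55 166 s [-40.  20.] l [-18.2  16.4]
h 60 176 s [-40.  16.] l [-17.   16.4]
h 65 290 s [-43.   6.] l [-16.2  15.9]
h 70 34 s [-38.   4.] l [-4.4 16.5]
h 75 27 s [-12.   4.] l [-5.  10.4]
h 80 41 s [-23.   4.] l [-2.8 16.7]
h 85 93 s [-21.   4.] l [-11.   17.5]
```

View pics/scene3.png

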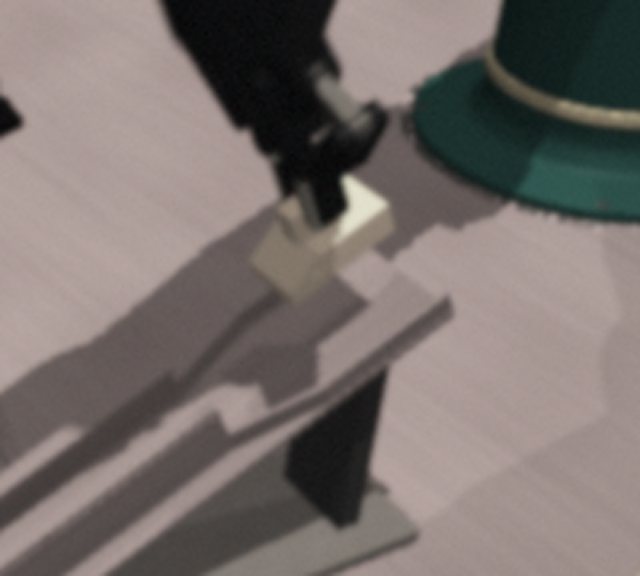

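View pics/top3.png

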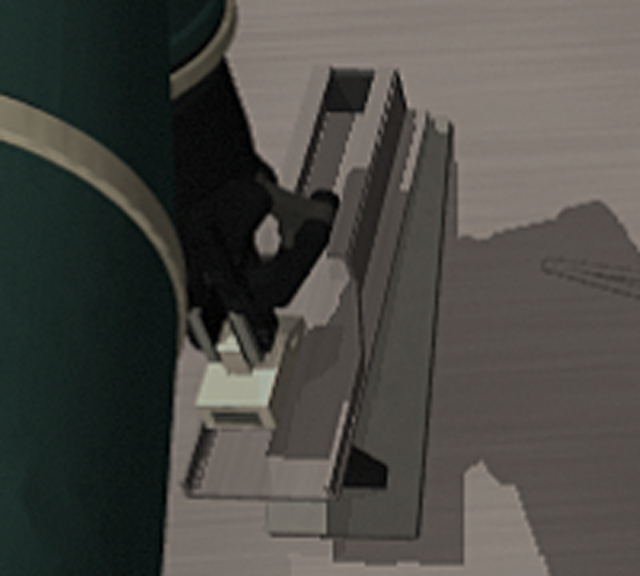

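The carrier is centred over the tray (s −42..21, l −18..16.5) with its nose downhill. Lowering it onto the bed.

send_rows:
  plan:
    - {"gripper":0.5,"x":0.1,"y":0.1,"z":1.3,"ax":0,"ay":0,"az":0}
    - {"gripper":0.5,"x":0,"y":0.1,"z":1.3,"ax":0,"ay":0,"az":0}
    - {"gripper":0.5,"x":0,"y":0,"z":1.0,"ax":0,"ay":0,"az":0}
    - {"gripper":0.5,"x":0,"y":0,"z":0.7,"ax":0,"ay":0,"az":0}
    - {"gripper":0.5,"x":0,"y":0,"z":0.4,"ax":0,"ay":0,"az":0}

```text
time: 5.77
position: [515.6, 217.9, 179.5]
orientation: [-2.704, 0.0, 1.489]
force: [0.3, 0.6, -0.2]
grip_width: 10.8
```

send_rows:
  plan:
    - {"gripper":0.5,"x":0,"y":0,"z":0.1,"ax":0,"ay":0,"az":0}
    - {"gripper":0.5,"x":0,"y":0,"z":0,"ax":0,"ay":0,"az":0}

```text
time: 5.93
position: [515.9, 217.9, 179.3]
orientation: [-2.704, -0.0, 1.489]
force: [0.2, 0.0, -1.3]
grip_width: 10.5
```

```bash
cat > rf.py <<'E'
from plan import *
P,r,o=now(); N=np.sin(T)*E+np.cos(T)*np.array([0,0,1]); D=np.cos(T)*E-np.sin(T)*np.array([0,0,1]); L=np.array([-E[1],E[0],0])
print(o['time'],'tcp s,l,h',((P-O)@D).round(1),((P-O)@L).round(1),((P-O)@N).round(1),o['force'].round(1),o['grip_width'])
E
python3 rf.py; python3 look.py 4
```

```text
5.9333 tcp s,l,h -15.7 -0.0 47.1 [ 0.2  0.  -1.3] 10.54907315537417
5.9333 [515.9 217.9 179.3] [-154.94   -0.     85.32] [ 0.2  0.  -1.3] 10.54907315537417 [-0.48  0.6   0.18  1.57 -0.27  1.39  1.28]
```

View pics/scene4.png

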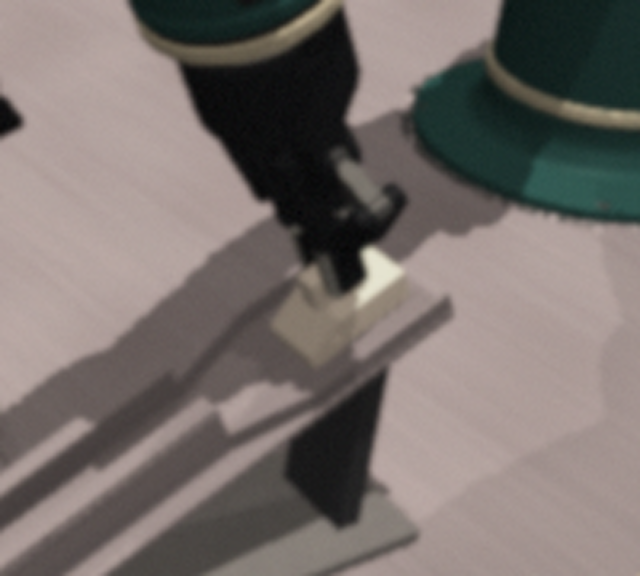

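The carrier hovers just above the tray, between the walls, with its nose downhill at (320,350). I'll feel for contact.

send_rows:
  plan:
    - {"gripper":0.5,"x":0,"y":0,"z":0.15,"ax":0,"ay":0,"az":0}
    - {"gripper":0.5,"x":0,"y":0,"z":0.1,"ax":0,"ay":0,"az":0}
    - {"gripper":0.5,"x":0,"y":0,"z":0,"ax":0,"ay":0,"az":0}

```text
time: 6.28
position: [515.0, 217.9, 176.9]
orientation: [-2.704, -0.0, 1.489]
force: [0.4, 0.3, 0.0]
grip_width: 11.3
```

send_rows:
  plan:
    - {"gripper":0.5,"x":0,"y":0,"z":0.1,"ax":0,"ay":0,"az":0}
    - {"gripper":0.5,"x":0,"y":0,"z":0,"ax":0,"ay":0,"az":0}

```text
time: 6.45
position: [515.1, 217.9, 176.8]
orientation: [-2.705, -0.001, 1.489]
force: [2.3, -0.7, 9.3]
grip_width: 10.5
```

Contact felt at 9 N, normal to the bed. Releasing.

send_rows:
  plan:
    - {"gripper":5,"x":0,"y":0,"z":-0.1,"ax":0,"ay":0,"az":0}
    - {"gripper":5,"x":0,"y":0,"z":0,"ax":0,"ay":0,"az":0}
    - {"gripper":5,"x":0,"y":0,"z":0,"ax":0,"ay":0,"az":0}
    - {"gripper":5,"x":0,"y":0,"z":0,"ax":0,"ay":0,"az":0}
    - {"gripper":5,"x":0,"y":0,"z":0,"ax":0,"ay":0,"az":0}

```text
time: 6.87
position: [514.7, 217.9, 176.7]
orientation: [-2.703, 0.0, 1.489]
force: [0.6, 0.6, -0.1]
grip_width: 50.3
```

send_rows:
  plan:
    - {"gripper":5,"x":0,"y":0,"z":-1,"ax":0,"ay":0,"az":0}
    - {"gripper":5,"x":0,"y":0,"z":-2.5,"ax":0,"ay":0,"az":0}
    - {"gripper":5,"x":0,"y":0,"z":-3,"ax":0,"ay":0,"az":0}
    - {"gripper":5,"x":0,"y":0,"z":-3,"ax":0,"ay":0,"az":0}
    - {"gripper":5,"x":0,"y":0,"z":-2,"ax":0,"ay":0,"az":0}

```text
time: 7.28
position: [564.9, 213.6, 284.3]
orientation: [-2.706, -0.001, 1.489]
force: [0.2, -0.3, 0.4]
grip_width: 49.9
```

```bash
python3 look.py 5; python3 rf.py
```

```text
7.2833 [564.9 213.6 284.3] [-1.5505e+02 -3.0000e-02  8.5290e+01] [ 0.2 -0.3  0.4] 49.853261247745074 [-0.46  0.59  0.2   1.35 -0.26  1.63  1.26]
7.3833 tcp s,l,h -14.9 0.1 163.4 [0.6 0.1 0.2] 49.898758841643634
```

View pics/scene5.png

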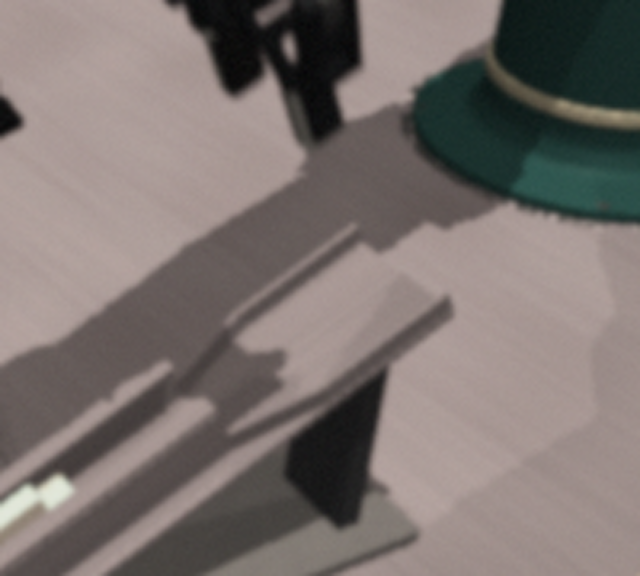

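View pics/top5.png

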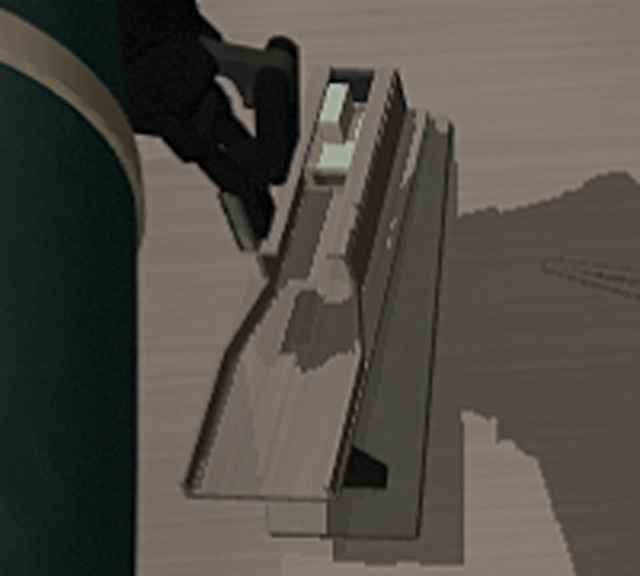

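The carrier slid into the tube: its fin is at (335,110) and its rear edge at (330,180) in the top view, near the end of the tube. I'll measure it and plan the second pick.

```bash
cat > fins.py <<'E'
from plan import *
import sys
for n in ('scene','top'):
    C=cloud(n,np.load(f'pics/{n}{sys.argv[1]}.npy')).reshape(-1,3); C=C[~np.isnan(C).any(1)]
    N=np.sin(T)*E+np.cos(T)*np.array([0,0,1]); D=np.cos(T)*E-np.sin(T)*np.array([0,0,1]); L=np.array([-E[1],E[0],0])
    q=C-O; s,l,h=q@D,q@L,q@N
    for nm,k in (('fin',(abs(l)<14)&(h>33)&(h<45)&(s>20)&(s<225)),('body',(abs(l)<11)&(h>15)&(h<24)&(s>20)&(s<225))):
        if k.sum(): print(n,nm,k.sum(),'s pct',np.percentile(s[k],[2,10,50,90,98]).round(1),'l',l[k].min().round(1),l[k].max().round(1),'hist',np.histogram(s[k],np.arange(60,226,10))[0])
E
python3 fins.py 5
python3 - <<'E'
from plan import *
p,r,o=now()
p,r=rows(p,r,np.array([540,100,265]),Rtool(55),n=6)
p,r=rows(p,r,np.array([495,-309,140]),Rtool(-7),n=14)
E
```

```text
scene fin 179 s pct [119.  172.5 185.7 198.8 201.1] l -14.0 13.8 hist [ 0  0  1  1  0  2  4  3  1  2  1 44 53 55 12  0]
scene body 73 s pct [155.3 156.9 164.  202.  204.2] l -10.9 2.4 hist [ 0  0  0  0  0  0  0  0  0 20 41  1  0  0 10  0]
top fin 180 s pct [ 84.6 107.8 176.7 196.4 211.2] l -14.0 14.0 hist [ 0  2  4  8  6  4  3  4  6  5 17 42 35 34  5  5]
top body 164 s pct [152.1 153.2 167.5 216.5 218.6] l -7.8 10.8 hist [ 0  0  0  0  0  0  0  0  0 54 39 18 12 12  3 26]
n 6 end err mm [ 0.   -0.03 -0.03]
 x -1.92 y -0.11 z 0.40  ax -0.071 ay 0.019 az 0.087 
 x -1.94 y 0.03 z 0.37  ax -0.071 ay 0.019 az 0.087 
 x -1.93 y 0.18 z 0.33  ax -0.071 ay 0.019 az 0.087 
 x -1.91 y 0.32 z 0.32  ax -0.071 ay 0.019 az 0.087 
 x -1.89 y 0.46 z 0.31  ax -0.071 ay 0.019 az 0.087 --
 x -1.85 y 0.61 z 0.31  ax -0.071 ay 0.019 az 0.087 
n 14 end err mm [ 0.01 -0.02  0.04]
 x -2.58 y 1.42 z 0.89  ax 0.000 ay -0.000 az 0.077 
 x -2.46 y 1.60 z 0.89  ax 0.000 ay -0.000 az 0.077 
 x -2.32 y 1.80 z 0.90  ax 0.000 ay -0.000 az 0.077 
 x -2.19 y 1.96 z 0.89  ax 0.000 ay -0.000 az 0.077 
 x -2.02 y 2.13 z 0.89  ax 0.000 ay -0.000 az 0.077 --
 x -1.86 y 2.28 z 0.89  ax 0.000 ay -0.000 az 0.077 
 x -1.67 y 2.42 z 0.90  ax 0.000 ay -0.000 az 0.077 
 x -1.49 y 2.53 z 0.89  ax 0.000 ay -0.000 az 0.077 
 x -1.28 y 2.65 z 0.89  ax 0.000 ay -0.000 az 0.077 
 x -1.08 y 2.73 z 0.89  ax 0.000 ay -0.000 az 0.077 --
 x -0.86 y 2.81 z 0.90  ax 0.000 ay -0.000 az 0.077 
 x -0.65 y 2.87 z 0.89  ax 0.000 ay -0.000 az 0.077 
 x -0.42 y 2.91 z 0.89  ax 0.000 ay -0.000 az 0.077 
 x -0.20 y 2.93 z 0.89  ax 0.000 ay -0.000 az 0.077
```

First carrier: fin spans s 170–200, centred at about 185 against the required 183, so it's home. Moving to the second one.

send_rows:
  plan:
    - {"gripper":5,"x":-1.9,"y":-0.1,"z":0.3,"ax":-0.071,"ay":0.019,"az":0.087}
    - {"gripper":5,"x":-1.95,"y":0.05,"z":0.3,"ax":-0.071,"ay":0.019,"az":0.087}
    - {"gripper":5,"x":-1.95,"y":0.2,"z":0.3,"ax":-0.071,"ay":0.019,"az":0.087}
    - {"gripper":5,"x":-1.9,"y":0.3,"z":0.3,"ax":-0.071,"ay":0.019,"az":0.087}
    - {"gripper":5,"x":-1.9,"y":0.45,"z":0.3,"ax":-0.071,"ay":0.019,"az":0.087}

```text
time: 7.8
position: [542.7, 117.7, 267.0]
orientation: [-3.072, 0.017, 1.042]
force: [1.1, 0.2, -0.7]
grip_width: 50.0
```

send_rows:
  plan:
    - {"gripper":5,"x":-1.85,"y":0.6,"z":0.3,"ax":-0.071,"ay":0.019,"az":0.087}
    - {"gripper":5,"x":-2.6,"y":1.4,"z":0.9,"ax":0,"ay":0,"az":0.077}
    - {"gripper":5,"x":-2.45,"y":1.6,"z":0.9,"ax":0,"ay":0,"az":0.077}
    - {"gripper":5,"x":-2.3,"y":1.8,"z":0.9,"ax":0,"ay":0,"az":0.077}
    - {"gripper":5,"x":-2.2,"y":1.95,"z":0.9,"ax":0,"ay":0,"az":0.077}

```text
time: 8.22
position: [525.0, -17.7, 227.9]
orientation: [-3.141, 0.002, 0.648]
force: [1.3, 1.2, -0.2]
grip_width: 50.2
```

send_rows:
  plan:
    - {"gripper":5,"x":-2.0,"y":2.15,"z":0.9,"ax":0,"ay":0,"az":0.077}
    - {"gripper":5,"x":-1.85,"y":2.3,"z":0.9,"ax":0,"ay":0,"az":0.077}
    - {"gripper":5,"x":-1.65,"y":2.4,"z":0.9,"ax":0,"ay":0,"az":0.077}
    - {"gripper":5,"x":-1.5,"y":2.55,"z":0.9,"ax":0,"ay":0,"az":0.077}
    - {"gripper":5,"x":-1.3,"y":2.65,"z":0.9,"ax":0,"ay":0,"az":0.077}

```text
time: 8.63
position: [509.3, -164.2, 183.0]
orientation: [3.141, 0.002, 0.262]
force: [-0.3, 0.0, -0.3]
grip_width: 50.3
```

send_rows:
  plan:
    - {"gripper":5,"x":-1.1,"y":2.75,"z":0.9,"ax":0,"ay":0,"az":0.077}
    - {"gripper":5,"x":-0.85,"y":2.8,"z":0.9,"ax":0,"ay":0,"az":0.077}
    - {"gripper":5,"x":-0.65,"y":2.85,"z":0.9,"ax":0,"ay":0,"az":0.077}
    - {"gripper":5,"x":-0.4,"y":2.9,"z":0.9,"ax":0,"ay":0,"az":0.077}
    - {"gripper":5,"x":-0.2,"y":2.95,"z":0.9,"ax":0,"ay":0,"az":0.077}

```text
time: 9.05
position: [493.3, -310.2, 138.1]
orientation: [3.14, 0.002, -0.123]
force: [0.3, 1.3, 0.8]
grip_width: 50.1
```

Run:
```python
from plan import *
p,r,o=now(); print(o['time'],p,np.degrees(r.as_euler('xyz')),o['joint_positions'].round(2))
rows(p,r,np.array([495,-309,60]),Rtool(-7),n=4)
```

```text
9.05 [ 493.32271062 -310.20839531  138.11550871] [ 1.79919594e+02  1.27839825e-01 -7.02433819e+00] [ 0.02  0.55  0.65  1.83 -0.41  0.9   0.73]
n 4 end err mm [ 0.02 -0.02  0.01]
 x 0.04 y -0.04 z 1.95  ax 0.000 ay 0.001 az -0.000 
 x 0.04 y -0.04 z 1.96  ax 0.000 ay 0.001 az -0.000 
 x 0.04 y -0.03 z 1.95  ax 0.000 ay 0.001 az -0.000 
 x 0.04 y -0.04 z 1.95  ax 0.000 ay 0.001 az -0.000
```

send_rows:
  plan:
    - {"gripper":5,"x":0.1,"y":-0.1,"z":3.0,"ax":0,"ay":0.002,"az":0}
    - {"gripper":5,"x":0.05,"y":-0.05,"z":3.0,"ax":0,"ay":0,"az":0}
    - {"gripper":5,"x":0,"y":0,"z":2.0,"ax":0,"ay":0,"az":0}
    - {"gripper":5,"x":0,"y":0,"z":1.0,"ax":0,"ay":0,"az":0}
    - {"gripper":5,"x":0,"y":0,"z":0.4,"ax":0,"ay":0,"az":0}

```text
time: 9.47
position: [494.6, -307.6, 43.2]
orientation: [3.141, 0.002, -0.119]
force: [-0.3, -1.4, 0.8]
grip_width: 50.1
```

Run:
```python
from plan import *
n='scene'
p,d=cams.snapshot(n)
c=proj(n,[[495,-309,30]])[0].astype(int); s=50
cv2.imwrite(f'pics/scene6.png',cv2.resize(p[c[1]-s:c[1]+s,c[0]-s-10:c[0]+s+10],None,fx=5,fy=5,interpolation=cv2.INTER_CUBIC))
print(now()[0])
```

```text
[ 494.89104169 -307.80392354   43.76991644]
```

View pics/scene6.png

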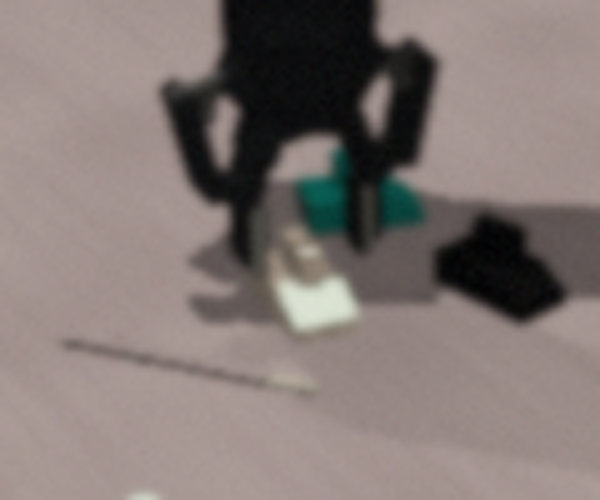

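The fin at (305,250) lies between the fingers at (245,240) and (365,225), and both decoys are clear. Closing.

send_rows:
  grip_force: 40
  plan:
    - {"gripper":0.5,"x":0,"y":0,"z":0,"ax":0,"ay":0,"az":0}
    - {"gripper":0.5,"x":0,"y":0,"z":0,"ax":0,"ay":0,"az":0}
    - {"gripper":0.5,"x":0,"y":0,"z":0,"ax":0,"ay":0,"az":0}
    - {"gripper":0.5,"x":0,"y":0,"z":0,"ax":0,"ay":0,"az":0}
    - {"gripper":0.5,"x":0,"y":0,"z":0,"ax":0,"ay":0,"az":0}

```text
time: 9.93
position: [496.0, -308.2, 45.8]
orientation: [3.14, -0.002, -0.119]
force: [-0.7, 0.6, 9.2]
grip_width: 10.9
```

send_rows:
  plan:
    - {"gripper":0.5,"x":0,"y":0,"z":0,"ax":0,"ay":0,"az":0}
    - {"gripper":0.5,"x":0,"y":0,"z":0,"ax":0,"ay":0,"az":0}

```text
time: 10.1
position: [496.0, -308.1, 45.8]
orientation: [3.14, -0.002, -0.119]
force: [-0.7, 1.1, 8.6]
grip_width: 10.7
```

send_rows:
  plan:
    - {"gripper":0.5,"x":0,"y":0,"z":-1.5,"ax":0,"ay":0,"az":0}
    - {"gripper":0.5,"x":0,"y":0,"z":-3,"ax":0,"ay":0,"az":0}
    - {"gripper":0.5,"x":0,"y":0,"z":-4,"ax":0,"ay":0,"az":0}
    - {"gripper":0.5,"x":0,"y":0,"z":-4,"ax":0,"ay":0,"az":0}
    - {"gripper":0.5,"x":0,"y":0,"z":-4,"ax":0,"ay":0,"az":0}

```text
time: 10.52
position: [494.9, -307.6, 211.8]
orientation: [3.14, 0.0, -0.12]
force: [0.5, 0.3, 0.4]
grip_width: 10.6
```

send_rows:
  plan:
    - {"gripper":0.5,"x":0,"y":0,"z":-3,"ax":0,"ay":0,"az":0}
    - {"gripper":0.5,"x":0,"y":0,"z":-2,"ax":0,"ay":0,"az":0}
    - {"gripper":0.5,"x":0,"y":0,"z":0,"ax":0,"ay":0,"az":0}

```text
time: 10.77
position: [496.5, -308.6, 264.4]
orientation: [3.138, -0.006, -0.119]
force: [0.6, 0.4, -1.2]
grip_width: 10.6
```

Run:
```python
from plan import *
p,r,o=now(); print(o['time'],p,np.degrees(r.as_euler('xyz')),o['joint_positions'].round(2),o['grip_width'])
t=railpose(-14,83)
p,r=rows(p,r,t+[0,0,45],Rtool(-95),n=20)
p,r=rows(p,r,t,Rtool(-95,-25),n=6)
```

```text
10.7667 [ 496.46261342 -308.5641853   264.39842807] [179.82208568  -0.3639279   -6.82969946] [-0.06  0.4   0.74  1.72 -0.29  1.12  0.64] 10.579109836911828
n 20 end err mm [ 0.03  0.04 -0.04]
 x -0.13 y -2.63 z 0.03  ax -0.000 ay -0.000 az 0.077 
 x -0.34 y -2.61 z 0.03  ax -0.000 ay -0.000 az 0.077 
 x -0.53 y -2.57 z 0.04  ax -0.000 ay -0.000 az 0.077 
 x -0.74 y -2.53 z 0.03  ax -0.000 ay -0.000 az 0.077 
 x -0.92 y -2.47 z 0.03  ax -0.000 ay -0.000 az 0.077 --
 x -1.11 y -2.38 z 0.03  ax -0.000 ay -0.000 az 0.077 
 x -1.29 y -2.29 z 0.04  ax -0.000 ay -0.000 az 0.077 
 x -1.46 y -2.19 z 0.03  ax -0.000 ay -0.000 az 0.077 
 x -1.63 y -2.07 z 0.03  ax -0.000 ay -0.000 az 0.077 
 x -1.78 y -1.93 z 0.03  ax -0.000 ay -0.000 az 0.077 --
 x -1.93 y -1.80 z 0.04  ax -0.000 ay -0.000 az 0.077 
 x -2.06 y -1.64 z 0.03  ax -0.000 ay -0.000 az 0.077 
 x -2.17 y -1.48 z 0.03  ax -0.000 ay -0.000 az 0.077 
 x -2.29 y -1.30 z 0.03  ax -0.000 ay -0.000 az 0.077 
 x -2.38 y -1.13 z 0.03  ax -0.000 ay -0.000 az 0.077 --
 x -2.45 y -0.94 z 0.04  ax -0.000 ay -0.000 az 0.077 
 x -2.53 y -0.74 z 0.03  ax -0.000 ay -0.000 az 0.077 
 x -2.57 y -0.55 z 0.03  ax -0.000 ay -0.000 az 0.077 
 x -2.61 y -0.36 z 0.03  ax -0.000 ay -0.000 az 0.077 
 x -2.63 y -0.15 z 0.04  ax -0.000 ay -0.000 az 0.077 --
n 6 end err mm [ 0.    0.01 -0.02]
 x -0.00 y 0.01 z 0.75  ax -0.074 ay -0.001 az -0.000 
 x -0.00 y -0.05 z 0.75  ax -0.074 ay -0.001 az -0.000 
 x -0.00 y -0.11 z 0.74  ax -0.074 ay -0.001 az -0.000 
 x -0.00 y -0.16 z 0.73  ax -0.074 ay -0.001 az -0.000 
 x -0.00 y -0.21 z 0.72  ax -0.074 ay -0.001 az -0.000 --
 x 0.00 y -0.27 z 0.70  ax -0.074 ay -0.001 az -0.000
```

send_rows:
  plan:
    - {"gripper":0.5,"x":-0.15,"y":-2.65,"z":0,"ax":0,"ay":0,"az":0.077}
    - {"gripper":0.5,"x":-0.35,"y":-2.6,"z":0,"ax":0,"ay":0,"az":0.077}
    - {"gripper":0.5,"x":-0.55,"y":-2.55,"z":0,"ax":0,"ay":0,"az":0.077}
    - {"gripper":0.5,"x":-0.75,"y":-2.55,"z":0,"ax":0,"ay":0,"az":0.077}
    - {"gripper":0.5,"x":-0.9,"y":-2.45,"z":0,"ax":0,"ay":0,"az":0.077}

```text
time: 11.18
position: [503.5, -175.0, 259.2]
orientation: [3.14, -0.0, -0.508]
force: [0.6, -0.2, -0.2]
grip_width: 11.1
```

send_rows:
  plan:
    - {"gripper":0.5,"x":-1.1,"y":-2.4,"z":0,"ax":0,"ay":0,"az":0.077}
    - {"gripper":0.5,"x":-1.3,"y":-2.3,"z":0,"ax":0,"ay":0,"az":0.077}
    - {"gripper":0.5,"x":-1.45,"y":-2.2,"z":0,"ax":0,"ay":0,"az":0.077}
    - {"gripper":0.5,"x":-1.65,"y":-2.05,"z":0,"ax":0,"ay":0,"az":0.077}
    - {"gripper":0.5,"x":-1.8,"y":-1.95,"z":0,"ax":0,"ay":0,"az":0.077}

```text
time: 11.6
position: [512.5, -43.2, 259.1]
orientation: [3.141, -0.001, -0.893]
force: [0.7, -0.1, -1.0]
grip_width: 10.4
```

send_rows:
  plan:
    - {"gripper":0.5,"x":-1.95,"y":-1.8,"z":0,"ax":0,"ay":0,"az":0.077}
    - {"gripper":0.5,"x":-2.05,"y":-1.65,"z":0,"ax":0,"ay":0,"az":0.077}
    - {"gripper":0.5,"x":-2.15,"y":-1.5,"z":0,"ax":0,"ay":0,"az":0.077}
    - {"gripper":0.5,"x":-2.3,"y":-1.3,"z":0,"ax":0,"ay":0,"az":0.077}
    - {"gripper":0.5,"x":-2.4,"y":-1.15,"z":0,"ax":0,"ay":0,"az":0.077}

```text
time: 12.02
position: [521.9, 88.5, 258.9]
orientation: [3.141, -0.001, -1.278]
force: [1.0, 0.7, -0.6]
grip_width: 10.7
```

send_rows:
  plan:
    - {"gripper":0.5,"x":-2.45,"y":-0.95,"z":0,"ax":0,"ay":0,"az":0.077}
    - {"gripper":0.5,"x":-2.55,"y":-0.75,"z":0,"ax":0,"ay":0,"az":0.077}
    - {"gripper":0.5,"x":-2.55,"y":-0.55,"z":0,"ax":0,"ay":0,"az":0.077}
    - {"gripper":0.5,"x":-2.6,"y":-0.35,"z":0,"ax":0,"ay":0,"az":0.077}
    - {"gripper":0.5,"x":-2.65,"y":-0.15,"z":0,"ax":0,"ay":0,"az":0.077}

```text
time: 12.43
position: [531.0, 219.9, 258.6]
orientation: [3.141, -0.001, -1.663]
force: [0.5, -0.1, -0.3]
grip_width: 11.3
```

Run:
```python
from plan import *
p,r,o=now(); print(o['time'],p,np.degrees(r.as_euler('xyz')),o['joint_positions'].round(2),o['grip_width'])
p,r=rows(p,r,railpose(-14,92),Rtool(-95,-25),n=6)
```

```text
12.4333 [531.03048485 219.85059802 258.55227738] [ 1.79983451e+02 -8.47043320e-02 -9.52765847e+01] [-1.14  0.45  0.92  1.75 -0.39  1.14 -1.77] 11.256857862559746
n 6 end err mm [-0.03  0.01 -0.  ]
 x 0.05 y -0.09 z 0.65  ax -0.073 ay -0.000 az -0.001 
 x 0.06 y -0.14 z 0.65  ax -0.073 ay -0.000 az -0.001 
 x 0.05 y -0.19 z 0.63  ax -0.073 ay -0.000 az -0.001 
 x 0.05 y -0.23 z 0.62  ax -0.073 ay -0.000 az -0.001 
 x 0.06 y -0.28 z 0.60  ax -0.073 ay -0.000 az -0.001 --
 x 0.05 y -0.32 z 0.58  ax -0.073 ay -0.000 az -0.001
```

send_rows:
  plan:
    - {"gripper":0.5,"x":0.05,"y":-0.1,"z":0.6,"ax":-0.073,"ay":0,"az":0}
    - {"gripper":0.5,"x":0.05,"y":-0.15,"z":0.6,"ax":-0.073,"ay":0,"az":0}
    - {"gripper":0.5,"x":0.05,"y":-0.2,"z":0.6,"ax":-0.073,"ay":0,"az":0}
    - {"gripper":0.5,"x":0.05,"y":-0.25,"z":0.6,"ax":-0.073,"ay":0,"az":0}
    - {"gripper":0.5,"x":0.05,"y":-0.3,"z":0.6,"ax":-0.073,"ay":0,"az":-0.005}

```text
time: 12.85
position: [536.5, 215.6, 227.0]
orientation: [2.773, 0.001, -1.654]
force: [-0.1, 0.3, -0.5]
grip_width: 10.8
```

send_rows:
  plan:
    - {"gripper":0.5,"x":0.05,"y":-0.3,"z":0.6,"ax":-0.073,"ay":0,"az":0}
    - {"gripper":0.5,"x":0,"y":0,"z":0,"ax":0,"ay":0,"az":0}

```text
time: 13.02
position: [537.2, 213.9, 218.2]
orientation: [2.697, -0.002, -1.656]
force: [1.5, -0.5, -0.3]
grip_width: 11.0
```

```bash
python3 look.py 7; python3 rf.py
python3 - <<'E'
from plan import *
d=np.load('pics/scene7.npy'); C=cloud('scene',d).reshape(-1,3); C=C[~np.isnan(C).any(1)]
q=C-O; N=np.sin(T)*E+np.cos(T)*np.array([0,0,1]); D=np.cos(T)*E-np.sin(T)*np.array([0,0,1]); L=np.array([-E[1],E[0],0])
s,l,h=q@D,q@L,q@N
m=(s>-70)&(s<40)&(abs(l)<30)&(h>20)&(h<90)
for lo in range(20,90,5):
    k=m&(h>=lo)&(h<lo+5)
    if k.sum()>2: print('h',lo,k.sum(),'s',np.percentile(s[k],[2,98]).round(),'l',np.percentile(l[k],[2,98]).round(1))
E
```

```text
13.0167 [537.2 213.9 218.2] [ 1.5451e+02 -1.4000e-01 -9.4880e+01] [ 1.5 -0.5 -0.3] 10.974543673416258 [-0.83  0.71  0.76  1.5  -0.54  1.59 -1.62]
13.1167 tcp s,l,h -13.2 -1.6 93.2 [ 0.7 -0.5 -0.8] 10.798806068257916
h 40 23 s [-44.  19.] l [-11.8  14.5]
h 45 90 s [-42.  19.] l [-18.1  15.2]
h 50 165 s [-42.  19.] l [-17.9  15.2]
h 55 172 s [-42.  14.] l [-18.6  15.1]
h 60 308 s [-44.   5.] l [-18.2  14.6]
h 65 50 s [-44.   2.] l [-13.3  15.8]
h 70 21 s [-27.   2.] l [-6.3  9.9]
h 75 30 s [-27.   2.] l [-9.1 13.9]
h 80 57 s [-27.   2.] l [-13.3  15.7]
h 85 48 s [-17.   1.] l [-14.  17.]
```

View pics/scene7.png

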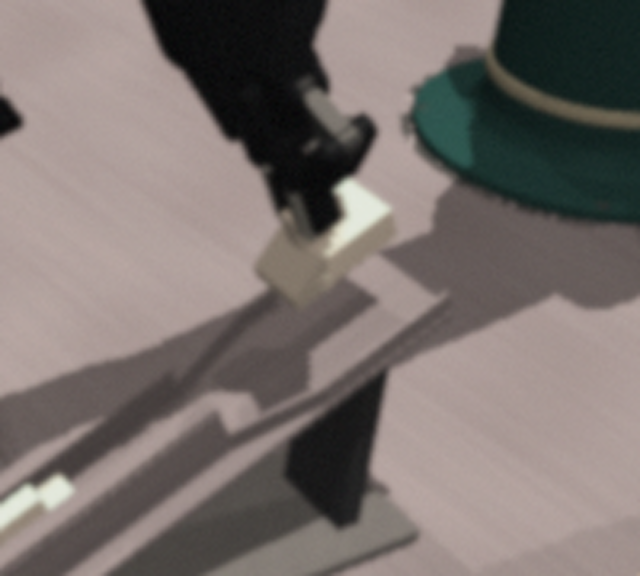

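The nose points downhill and the carrier is centred to within 2 mm, above the tray. Lowering.

send_rows:
  plan:
    - {"gripper":0.5,"x":-0.15,"y":0,"z":1.3,"ax":0,"ay":0,"az":0}
    - {"gripper":0.5,"x":0,"y":0,"z":1.3,"ax":0,"ay":0,"az":0}
    - {"gripper":0.5,"x":0,"y":0,"z":1.0,"ax":0,"ay":0,"az":0}
    - {"gripper":0.5,"x":0,"y":0,"z":0.6,"ax":0,"ay":0,"az":0}
    - {"gripper":0.5,"x":0,"y":0,"z":0.1,"ax":0,"ay":0,"az":0}

```text
time: 13.53
position: [517.8, 218.5, 180.7]
orientation: [2.702, -0.0, -1.654]
force: [-0.5, -0.6, -0.0]
grip_width: 10.4
```

send_rows:
  plan:
    - {"gripper":0.5,"x":0,"y":0,"z":0.1,"ax":0,"ay":0,"az":0}
    - {"gripper":0.5,"x":0,"y":0,"z":0,"ax":0,"ay":0,"az":0}

```text
time: 13.7
position: [518.8, 218.1, 181.1]
orientation: [2.704, -0.0, -1.654]
force: [0.5, -0.3, -0.7]
grip_width: 10.8
```

```bash
python3 rf.py
```

```text
13.7 tcp s,l,h -13.8 0.4 49.9 [ 0.5 -0.3 -0.7] 10.813905865485314
```

send_rows:
  plan:
    - {"gripper":0.5,"x":0,"y":0,"z":0.2,"ax":0,"ay":0,"az":0}
    - {"gripper":0.5,"x":0,"y":0,"z":0,"ax":0,"ay":0,"az":0}

```text
time: 13.87
position: [517.9, 218.1, 179.0]
orientation: [2.704, -0.0, -1.655]
force: [-0.9, -0.1, -0.7]
grip_width: 10.6
```

send_rows:
  plan:
    - {"gripper":0.5,"x":0,"y":0,"z":0.1,"ax":0,"ay":0,"az":0}
    - {"gripper":0.5,"x":0,"y":0,"z":0,"ax":0,"ay":0,"az":0}

```text
time: 14.03
position: [517.7, 218.0, 178.4]
orientation: [2.704, 0.0, -1.655]
force: [1.8, -0.8, 2.1]
grip_width: 10.5
```

Light contact. Releasing.

send_rows:
  plan:
    - {"gripper":5,"x":0,"y":0,"z":0,"ax":0,"ay":0,"az":0}
    - {"gripper":5,"x":0,"y":0,"z":0,"ax":0,"ay":0,"az":0}
    - {"gripper":5,"x":0,"y":0,"z":0,"ax":0,"ay":0,"az":0}
    - {"gripper":5,"x":0,"y":0,"z":0,"ax":0,"ay":0,"az":0}
    - {"gripper":5,"x":0,"y":0,"z":0,"ax":0,"ay":0,"az":0}

```text
time: 14.45
position: [517.4, 218.2, 178.1]
orientation: [2.703, -0.0, -1.654]
force: [0.5, 0.6, -0.0]
grip_width: 49.8
```

send_rows:
  plan:
    - {"gripper":5,"x":0,"y":0,"z":-1,"ax":0,"ay":0,"az":0}
    - {"gripper":5,"x":0,"y":0,"z":-2.5,"ax":0,"ay":0,"az":0}
    - {"gripper":5,"x":0,"y":0,"z":-3,"ax":0,"ay":0,"az":0}
    - {"gripper":5,"x":0,"y":0,"z":-3,"ax":0,"ay":0,"az":0}
    - {"gripper":5,"x":0,"y":0,"z":-2,"ax":0,"ay":0,"az":0}

```text
time: 14.87
position: [567.4, 213.6, 285.6]
orientation: [2.706, 0.0, -1.655]
force: [-0.3, -0.1, 0.6]
grip_width: 49.9
```

send_rows:
  plan:
    - {"gripper":5,"x":0,"y":0,"z":0,"ax":0,"ay":0,"az":0}
    - {"gripper":5,"x":0,"y":0,"z":0,"ax":0,"ay":0,"az":0}
    - {"gripper":5,"x":0,"y":0,"z":0,"ax":0,"ay":0,"az":0}
    - {"gripper":5,"x":0,"y":0,"z":0,"ax":0,"ay":0,"az":0}
    - {"gripper":5,"x":0,"y":0,"z":0,"ax":0,"ay":0,"az":0}

```text
time: 15.28
position: [565.6, 214.2, 281.7]
orientation: [2.702, -0.001, -1.654]
force: [-0.2, 0.3, 0.2]
grip_width: 50.5
```

```bash
python3 look.py 8; python3 fins.py 8
```

```text
15.2833 [565.6 214.2 281.7] [ 1.5484e+02 -3.0000e-02 -9.4780e+01] [-0.2  0.3  0.2] 50.52306985499163 [-0.79  0.7   0.78  1.36 -0.52  1.72 -1.65]
scene fin 321 s pct [108.  113.1 143.7 196.3 201. ] l -13.9 14.0 hist [ 0  0  2  4 10 52 51 41  1  1  0 41 50 55 11  2]
scene body 139 s pct [ 92.   95.  155.7 170.3 204.5] l -11.0 5.3 hist [ 0  0  0 31 19  1  1 12  3 20 37  2  0  0 12  0]
top fin 311 s pct [ 87.8 106.2 139.9 194.2 213.5] l -14.0 14.0 hist [ 0  2  6  4 43 36 40 25  5  7 16 47 36 28  5 10]
top body 294 s pct [ 87.9  90.2 134.3 193.6 217.5] l -10.3 10.9 hist [ 0  0 29 47 45 12  9  7  0 38 41 19 13  9  3 22]
```

View pics/scene8f.png

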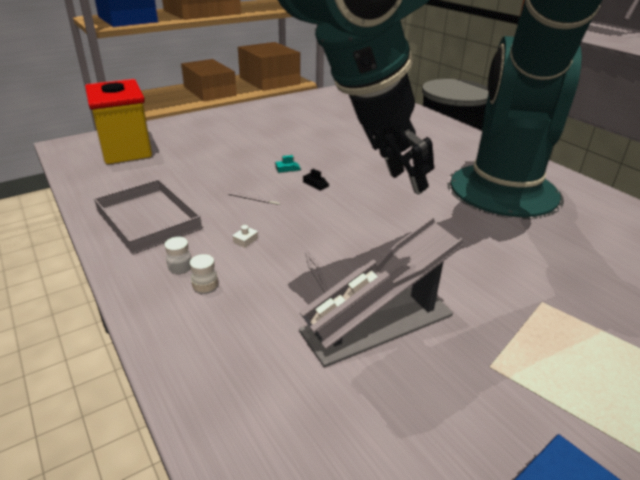

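View pics/top8.png

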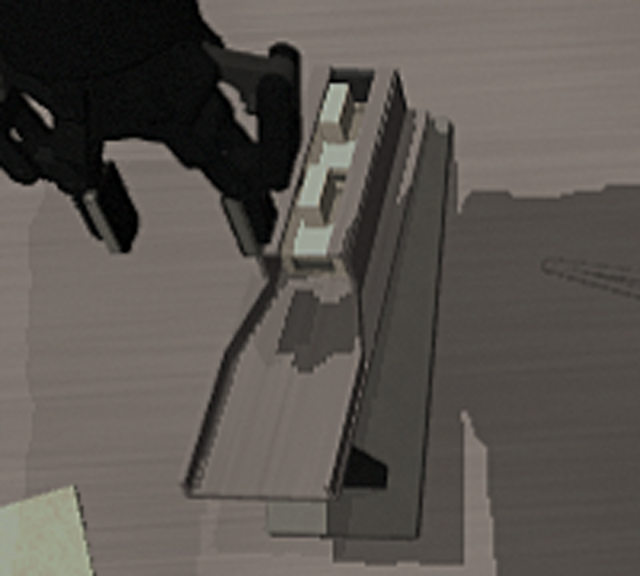

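Both fins show in the slot, at (360,280) and (323,310) in the scene view, with the spacer and decoys where they started. One last check of the spacing before handing in.

Run:
```python
from plan import *
N=np.sin(T)*E+np.cos(T)*np.array([0,0,1]); D=np.cos(T)*E-np.sin(T)*np.array([0,0,1]); L=np.array([-E[1],E[0],0])
for n in ('scene','top'):
    p,d=cams.snapshot(n); C=cloud(n,d).reshape(-1,3); C=C[~np.isnan(C).any(1)]; q=C-O; s,l,h=q@D,q@L,q@N
    for a,b in ((95,145),(160,210)):
        k=(abs(l)<11)&(h>36)&(h<44)&(s>a)&(s<b); print(n,k.sum(),np.percentile(s[k],[3,97]).round(1),np.mean(np.percentile(s[k],[3,97])).round(1))
    if n=='top':
        k=(np.hypot(C[:,0]-666,C[:,1]+135)<45)&(C[:,2]>8)&(C[:,2]<50); print('spacer',cv2.minAreaRect(C[k][:,:2].astype(np.float32)))
print(manip.get_obs()['time'],manip.hand_in())
```

```text
scene 128 [108.8 136.8] 122.8
scene 132 [173.  200.7] 186.9
top 108 [105.4 133.6] 119.5
top 94 [168.8 196.9] 182.8
spacer ((666.4273681640625, -135.29409790039062), (45.88249969482422, 35.114803314208984), 22.4085750579834)
the job is handed in; nothing more can be done
15.4833 None
```

Both carriers are fully home in the feed rail, and I handed the job in at 15.5 s of the 64 s allowed. I picked each one up by its fin and laid it on the tray at the rail's 25° tilt, nose downhill. When released, carrier_b slid to the end stop, then carrier_a slid up against it.

- **Positions down the slope:** the top camera puts the fin centres at 182.8 and 119.5 mm, against 183 and 119 required. The scene camera reads both 3–4 mm further downhill (186.9 and 122.8), which looks like a shared calibration offset.
- **Contact between carriers:** the spacing is 63–64 mm in both views, matching the 64 mm carrier length, so they sit nose to tail.
- **Spacer and robot:** the spacer measured at its starting place, within about 0.1 mm and 1.5°, and the decoys look unmoved. The gripper is open and well clear of the rail.
- **Forces and glitches:** the largest force in the readings was about 9 N, while gripping and setting down. My first batch of move calls was refused for missing fields and moved nothing.

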